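# Hang a loaded vial carrier level on its grooved pin

## Task

Hang up the loaded vial carrier to drain: pick it up by its lug and hang it from the pin of the stand by the one hole that makes it hang level as it is loaded now (the red-capped vial is full of steel beads, the grey-capped and the black-capped one are empty). Ease that hole over the head of the pin, feeling for the brass collar behind the groove and never forcing it, let the bar down into the groove before you let go, and leave it hanging free and still, with the vials down in their sockets and the bottle, the tube and the tube rack left where they stand.

Things in the scene. Friction and masses are not known exactly. Their poses are not given: they have to be found in the camera images.
- carrier: Green plastic vial carrier, 34 x 172 mm, 136 mm high, 70 g, symmetrical by itself. Origin: centre of its underside; z up, y along its length. A block 18 mm high holds three vials upright in sockets 25 mm wide, 14 mm deep, at y = -60, 0, +60 mm, in any order. Two end posts carry an upright hanger bar over the vials, with five holes in a row and a grip lug in the middle.
- lug (a point): Centre of the grip lug, where to take hold, 122 mm above the carrier's underside. The lug is a plate 8 mm thick (carrier x), 34 mm wide (carrier y), from 96 to 136 mm above the underside. Axes as the carrier's.
- hole_1 (a point): Centre of hole 1 of the hanger bar, 13 mm in diameter, axis along carrier x, at carrier y = -40 mm, 84 mm above the carrier's underside.
- hole_2 (a point): Centre of hole 2 of the hanger bar, 13 mm in diameter, axis along carrier x, at carrier y = -20 mm, 84 mm above the carrier's underside.
- hole_3 (a point): Centre of hole 3 of the hanger bar, 13 mm in diameter, axis along carrier x, at carrier y = +0 mm, 84 mm above the carrier's underside. The bar is 8 mm thick (carrier x), 172 mm long, from 72 to 96 mm above the underside; the holes are at half its thickness.
- hole_4 (a point): Centre of hole 4 of the hanger bar, 13 mm in diameter, axis along carrier x, at carrier y = +20 mm, 84 mm above the carrier's underside.
- hole_5 (a point): Centre of hole 5 of the hanger bar, 13 mm in diameter, axis along carrier x, at carrier y = +40 mm, 84 mm above the carrier's underside.
- stand: Grey stand fixed to the table: foot plate 130 x 75 x 10 mm lying under the pin, column, clamp block 26 x 26 x 20 mm holding a level steel pin that points along the stand's -x. Nothing of the stand is more than 10 mm above the pin's axis. Origin at table height on the column's axis.
- boss (a point): Point on the pin's axis at the front face of the clamp block, 165 mm above the table, 13 mm in front of the column's axis; axes as the stand's, z up; the pin sticks out from here along -x. How far is set by hand and differs each time: the middle of its groove is 38 to 78 mm in front of this point. Nothing measures it; it must be felt or seen.
- pin_line (a point): Another point on the pin's axis, on the pin, 30 mm in front of the point boss (same axes). The pin from its tip: nose cone 4 mm long (5 to 10 mm across), head 10 mm across, 3 mm long; groove 5 mm across, 10 mm long; brass collar 18 mm across that no hole passes; rod. Hanging in the groove, the centre of a hole is 4 mm below the axis; on the head it would be only 1.5 mm below.
- vial_red_mid (a point): Middle of the red-capped glass vial, 22 mm in diameter, 51 mm high, full of steel beads, 70 g; seated, it is 29.5 mm above the carrier's underside. In an end socket it moves the centre of mass of the loaded carrier 20 mm along carrier y to its side of the middle; the centre of mass lies about 52 mm below the row of holes.
- vial_grey_mid (a point): Middle of the grey-capped empty vial, same size, 14 g.
- vial_black_mid (a point): Middle of the black-capped empty vial, same size, 14 g.
- reagent_bottle_mid (a point): Middle of the black-capped bottle, 49 mm in diameter, 94 mm high; a bystander.
- tube_50_mid (a point): Middle of the standing 50 ml tube with a blue cap, 34 mm in diameter, 110 mm high; a bystander.
- tube_rack: Blue rack of microtubes, 62 x 200 mm, 47 mm high, origin at the centre of its underside, long along its y; a bystander.

How it is judged (in metres and radians):
On the way, in this order (a step that is already met when the one before it is completed fails the run):
1. The carrier is lifted off the table (height (world z) of carrier above 0.03 m), for 0.2 s.
2. Still held, the carrier is let down onto the pin (contact force between carrier and stand above 0.4 N and contact force between carrier and the fingers above 1 N and ((z of hole_1 in the frame of boss between -0.0058 and -0.0027 m and y of hole_1 in the frame of boss between -0.0045 and 0.0045 m and x of hole_1 in the frame of boss between -0.086 and -0.03 m) or (z of hole_2 in the frame of boss between -0.0058 and -0.0027 m and y of hole_2 in the frame of boss between -0.0045 and 0.0045 m and x of hole_2 in the frame of boss between -0.086 and -0.03 m) or (z of hole_3 in the frame of boss between -0.0058 and -0.0027 m and y of hole_3 in the frame of boss between -0.0045 and 0.0045 m and x of hole_3 in the frame of boss between -0.086 and -0.03 m) or (z of hole_4 in the frame of boss between -0.0058 and -0.0027 m and y of hole_4 in the frame of boss between -0.0045 and 0.0045 m and x of hole_4 in the frame of boss between -0.086 and -0.03 m) or (z of hole_5 in the frame of boss between -0.0058 and -0.0027 m and y of hole_5 in the frame of boss between -0.0045 and 0.0045 m and x of hole_5 in the frame of boss between -0.086 and -0.03 m))), for 0.1 s.
At the end, for the whole second after the job is handed in: The carrier hangs released and still in the groove of the pin: the centre of one of its holes is 2.7 to 5.8 mm below the pin's axis and within 4.5 mm of it sideways; the carrier is level within 5 degrees (0.087 rad); all three vials are down in their sockets (((z of hole_1 in the frame of boss between -0.0058 and -0.0027 m and y of hole_1 in the frame of boss between -0.0045 and 0.0045 m and x of hole_1 in the frame of boss between -0.086 and -0.03 m) or (z of hole_2 in the frame of boss between -0.0058 and -0.0027 m and y of hole_2 in the frame of boss between -0.0045 and 0.0045 m and x of hole_2 in the frame of boss between -0.086 and -0.03 m) or (z of hole_3 in the frame of boss between -0.0058 and -0.0027 m and y of hole_3 in the frame of boss between -0.0045 and 0.0045 m and x of hole_3 in the frame of boss between -0.086 and -0.03 m) or (z of hole_4 in the frame of boss between -0.0058 and -0.0027 m and y of hole_4 in the frame of boss between -0.0045 and 0.0045 m and x of hole_4 in the frame of boss between -0.086 and -0.03 m) or (z of hole_5 in the frame of boss between -0.0058 and -0.0027 m and y of hole_5 in the frame of boss between -0.0045 and 0.0045 m and x of hole_5 in the frame of boss between -0.086 and -0.03 m)) and angle between carrier's own z axis and vertical below 0.087 rad and linear speed of carrier below 0.02 m/s and angular speed of carrier below 0.15 rad/s and contact force between carrier and the fingers below 0.1 N and z of each of vial_red_mid, vial_grey_mid, vial_black_mid in the frame of carrier below 0.034 m); the robot touches nothing.
It fails at once if The carrier is forced against the stand or the pin with more than 12 N (contact force between carrier and stand above 12 N).
It fails at once if A vial comes out of its socket (z of any of vial_red_mid, vial_grey_mid, vial_black_mid in the frame of carrier above 0.046 m).
It fails at once if The bottle, the tube or the tube rack is moved by more than 20 mm (distance of any of reagent_bottle_mid, tube_50_mid, tube_rack from where it was at the start of the episode above 0.02 m).
It also fails if it takes over 54 s, if anything falls off the work surface, if the arm or the gripper's body presses on something with over 40 N, if the wrist force passes 120 N, or if a joint passes its speed limit or range.

## Robot

A 6-joint arm with a two-finger parallel gripper is mounted at the origin on a cart in front of the work surface, level with it; the furniture and walls round the work are solid. World frame = base frame: x ahead of the robot, y to its left, z up, the work surface at z = 0. Lengths are in m, angles in degrees, forces in N, time in s.
With the tool pointing down it reaches from about 0.4 to 0.825 m from the base axis. Payload 7 kg.
Tool frame: the origin (TCP) lies at the very end of the fingers, on their centre line; the grasp point (between the pads) lies 19 mm behind it; z points along the fingers, x is the direction in which the jaws open and shut, and the axes are right-handed (so a half turn about z gives the same grasp; the last joint's range is limited). The gripper opens to 88 mm and grips with 3 to 60 N. Pads are 19 mm wide; open, the fingers measure 130 mm over their backs; the gripper's body (78 mm by 193 mm) begins 47 mm behind the grasp point.
Start: joints at [-58.722, 20.546, 0.682, 0, -70.136, -16.507], TCP at [0.172, -0.653, 0.227] pointing down, gripper open.
Joint ranges: [-176.03, 176.03], [-82.01, 121.73], [-58.28, 71.71], [-173.87, 95.51], [-174.79, -0.11], [-173.66, 173.66]. Speed limits (degrees/s): [136.94, 136.94, 172.46, 180, 180, 180].

## Interface

Orientations are given as [roll, pitch, yaw] about the fixed x, y, z axes, in that order (R = Rz(yaw) Ry(pitch) Rx(roll)).
In Python, from plant import get_state, optics, order, finder gives the robot as it stands.
- The arm moves only by the shell command python3 -m crank 'ROWS' [FORCE]. ROWS is JSON, a list of rows, each an object of numbers: "dx", "dy", "dz": the shift along the tool's x, y, z in mm; "wx", "wy", "wz": the turn, a rotation vector about the tool's x, y, z in degrees; "hand": the opening in per cent of the stroke, from 0 (shut) to 100 (fully open). A call has 1 to 10 rows; each row shifts and turns the commanded pose from where the row before left it, along the tool's axes as they then stand; what a row does not reach is not made up. A row lasts 1/8 s, in which the tool goes at most 62.5 mm and 10.7 degrees, less where a joint would pass 70% of its speed; a pose out of reach is approached as far as the arm can. A call is refused whole if a number of a shift passes 62.5 or a number of a turn 10.7, either way. A call with a gripper value outside its range is refused whole. The fingers move at their own pace and stop on an object; FORCE is the grip in N (left out, the last holds). Time passes only in rows, so rows that do not move let the fingers close. It gives the time, the measured TCP pose, the force and the opening at its end, in the units of the state.
- get_state(): the state, without advancing time (a new reading comes with each control period).
- optics.capture(name): name is "side" or "top" or "wrist"; returns the picture (480x640x3 uint8, blue, green, red); there is no depth.
- optics.calibration(name): a dict with "intrinsics" (3x3 intrinsics, pixels), "R" (3x3) and "t" (3): a world point X has camera coordinates R X + t; the wrist camera has in their place "T_tool_cam" (4x4, takes a point from camera to tool coordinates, whose origin is the TCP and whose axes are the tool frame's). Camera axes: x right, y down, z forward; pixel columns grow to the right and rows downward; lengths in m; the calibration is good to about 2 mm. The wrist camera is an equidistant fisheye: a pixel r from the principal point sees the ray r / f radians off the axis. A picture is of the moment at which its call begins: read the wrist's pose just before it. calibration takes no time and is no camera call.
- order.close_job(): hands the job in, once; it reports no verdict.
Trained networks look in the newest picture that a camera, given by its name, has taken for a name from the list of things; names that differ only in an ending like _2 or _b are one class to them, and where a whole thing is asked for, a point or a joint stands for the part that bears it (a point fixed in the world has none). Each returns a list of dicts, best first, with "conf" (0 to 1); they miss things now and then, are a little off and sometimes report something else, mostly with a low value. They report only what shows in the picture. A call takes as long as a camera call.
- finder.masks_of(thing, camera): "mask" (480x640 bool, what is visible of it) and "rect" ([centre column, centre row, width, height] in pixels, round what is visible of it).
- finder.place_of(thing, camera): "centre" ([column, row] in pixels: a listed point, or the origin of a listed thing).
The state is a dict: "time_s": time; "joints": joint angles; "qd": joint speeds; "joint_torque": joint torques, N m; "tcp_pos": TCP position; "eef_rot": TCP orientation; "contact_force": force on the tool from outside, world axes, zero at the start; "moment": the same for the moment, N m; "gripper_width": finger opening in m.
Only numpy, scipy, OpenCV 4.12 (cv2) and the standard library are available. Lean on these libraries where they do the work, as an engineer would, in place of code of your own. Each camera call takes 0.05 s, during which the arm holds its last target.

## Working session

There is one attempt and no reset: what is moved stays moved. The work goes in short steps, Python scripts to look and compute and a shell command to move; the robot and the scene stay as the last step left them, time stands still between calls to the robot, and variables do not carry over. Pictures are saved under pics/ and viewed, and the job is handed in when it is done.

```bash
ls; mkdir -p pics; python3 - <<'E'
from plant import get_state, optics
import cv2
for n in ("side","top","wrist"):
    cv2.imwrite(f"pics/{n}0.png",optics.capture(n))
    c=optics.calibration(n)
    print(n,{k:(v.round(4).tolist() if hasattr(v,'round') else v) for k,v in c.items()})
print(get_state())
E
```

```text
pics
side {'intrinsics': [[504.6837, 0.0, 319.1549], [0.0, 504.6837, 235.3359], [0.0, 0.0, 1.0]], 'R': [[0.8009, 0.5986, -0.0108], [0.5212, -0.706, -0.4795], [-0.2947, 0.3784, -0.8775]], 't': [-0.3048, -0.3559, 1.1694]}
top {'intrinsics': [[465.3496, 0.0, 319.2051], [0.0, 465.3496, 246.6082], [0.0, 0.0, 1.0]], 'R': [[-0.0165, -0.9998, -0.0096], [-0.9922, 0.0176, -0.1234], [0.1235, 0.0075, -0.9923]], 't': [-0.1596, 0.557, 0.9097]}
wrist {'intrinsics': [[371.6483, 0.0, 322.9165], [0.0, 371.6483, 244.7803], [0.0, 0.0, 1.0]], 'T_tool_cam': [[1.0, -0.001, -0.0012, 0.0001], [0.0013, 0.9674, 0.2531, -0.0679], [0.0009, -0.2531, 0.9674, -0.1572], [0.0, 0.0, 0.0, 1.0]]}
{'time_s': 0.15, 'joints': array([-5.87230338e+01,  2.05839410e+01,  6.45890812e-01, -1.36578821e-02,
       -7.01372292e+01, -1.65055025e+01]), 'qd': array([ 0.10951891, -0.13929799,  0.1952084 ,  0.00554848, -0.02647053,
        0.01641139]), 'joint_torque': array([-6.11918604e-04, -5.83275783e+01,  2.93291312e+01,  7.00133041e+00,
        8.71757657e-03, -1.03818950e-04]), 'tcp_pos': array([ 0.17195539, -0.65234185,  0.22581966]), 'eef_rot': array([-1.79990923e+02, -7.58254888e-02,  1.04766809e+02]), 'contact_force': array([0.74613856, 0.77743176, 0.66531936]), 'moment': array([-0.01351069,  0.00862091,  0.02665418]), 'gripper_width': 0.08746266951140233}
```

View pics/side0.png

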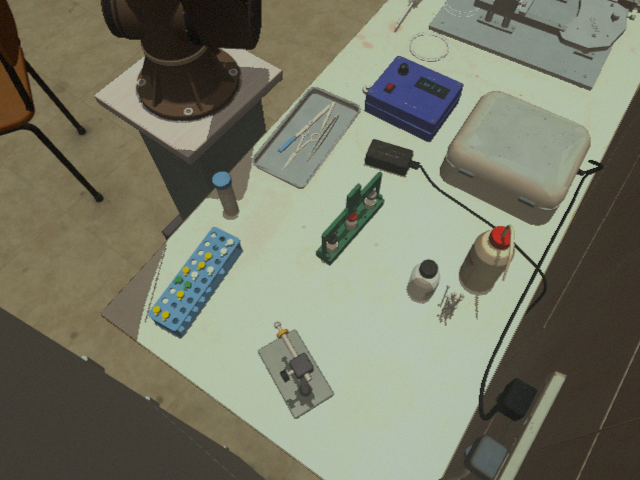

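View pics/top0.png

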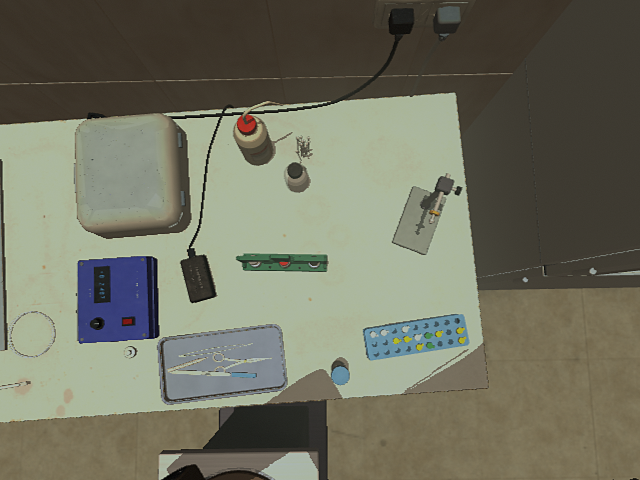

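View pics/wrist0.png

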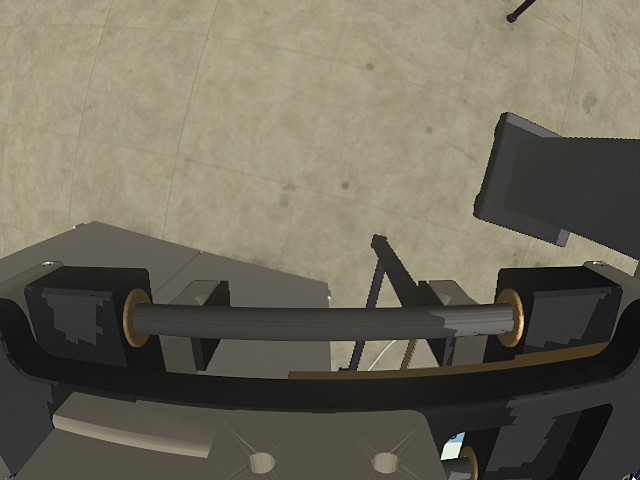

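```bash
cat > h.py <<'E'
import numpy as np, cv2
from plant import get_state, optics, finder
from scipy.spatial.transform import Rotation as Ro
def pose():
    s=get_state(); return np.array(s['tcp_pos']),Ro.from_euler('xyz',s['eef_rot'],degrees=True).as_matrix()
def ray(cam,px,ps=None):
    c=optics.calibration(cam);K=np.array(c['intrinsics'])
    x=(px[0]-K[0,2])/K[0,0];y=(px[1]-K[1,2])/K[1,1]
    if cam=='wrist':
        r=np.hypot(x,y);s=np.sin(r)/r if r>1e-9 else 1
        d=np.array([x*s,y*s,np.cos(r)])
        p,R=ps if ps else pose();T=np.array(c['T_tool_cam'])
        return p+R@T[:3,3],R@T[:3,:3]@d
    R=np.array(c['R']);t=np.array(c['t']);d=R.T@np.array([x,y,1.]);return -R.T@t,d/np.linalg.norm(d)
def atz(cam,px,z,ps=None):
    o,d=ray(cam,px,ps);return o+d*(z-o[2])/d[2]
def tri(rays):
    A=np.zeros((3,3));b=np.zeros(3)
    for o,d in rays:
        P=np.eye(3)-np.outer(d,d);A+=P;b+=P@o
    X=np.linalg.solve(A,b)
    return X,[np.linalg.norm((np.eye(3)-np.outer(d,d))@(X-o))*1e3 for o,d in rays]
def proj(cam,X,ps=None):
    c=optics.calibration(cam);K=np.array(c['intrinsics']);X=np.asarray(X,float)
    if cam=='wrist':
        p,R=ps if ps else pose();T=np.array(c['T_tool_cam'])
        q=T[:3,:3].T@(R.T@(X-p)-T[:3,3]);r=np.hypot(q[0],q[1]);th=np.arctan2(r,q[2])
        n=np.array([q[0],q[1]])/max(r,1e-12)*th
    else:
        q=np.array(c['R'])@X+np.array(c['t']);n=q[:2]/q[2]
    return n*K[0,0]+K[:2,2]
E
python3 - <<'E'
from h import *
a=cv2.imread('pics/side0.png');b=cv2.imread('pics/top0.png')
def crop(i,x,y,w,h,s):return cv2.resize(i[y:y+h,x:x+w],(w*s,h*s),interpolation=cv2.INTER_CUBIC)
cv2.imwrite('pics/c1.png',np.hstack([crop(a,300,160,100,120,4),crop(a,250,310,100,120,4)]))
cv2.imwrite('pics/c2.png',np.hstack([crop(b,230,220,105,90,4)[:, :400],crop(b,385,165,95,90,4)]))
for cam in('side','top'):
    optics.capture(cam)
    for th in ['carrier','lug','hole_1','stand','boss','pin_line','vial_red_mid','vial_grey_mid','vial_black_mid','reagent_bottle_mid','tube_50_mid']:
        r=finder.place_of(th,cam);print(cam,th,[(np.round(q['centre'],1).tolist(),round(q['conf'],2)) for q in r[:5]])
E
```

```text
side carrier []
side lug [([355.7, 194.0], 0.61)]
side hole_1 [([340.2, 222.8], 0.94), ([348.5, 204.7], 0.83), ([361.9, 198.4], 0.8), ([345.9, 212.9], 0.64), ([365.8, 189.8], 0.61)]
side stand [([306.2, 388.2], 0.69), ([223.3, 195.4], 0.57), ([354.1, 193.6], 0.37)]
side boss [([296.8, 358.4], 0.58)]
side pin_line [([283.8, 337.5], 0.65), ([294.3, 361.0], 0.58)]
side vial_red_mid [([348.1, 222.9], 0.47)]
side vial_grey_mid [([369.0, 199.1], 0.68)]
side vial_black_mid [([335.0, 242.9], 0.73)]
side reagent_bottle_mid [([423.5, 283.8], 0.81), ([354.4, 191.9], 0.28)]
side tube_50_mid [([224.6, 193.8], 0.96)]
top carrier [([284.5, 262.1], 0.95), ([313.6, 262.0], 0.67)]
top lug [([277.9, 260.8], 0.85), ([268.5, 261.7], 0.65)]
top hole_1 [([291.1, 258.8], 0.93), ([299.1, 254.1], 0.92), ([263.1, 259.6], 0.88), ([280.0, 262.3], 0.7), ([268.3, 260.9], 0.63)]
top stand [([423.3, 204.8], 0.56)]
top boss [([441.5, 193.3], 0.97)]
top pin_line [([436.3, 206.2], 0.91)]
top vial_red_mid [([283.8, 262.3], 0.61)]
top vial_grey_mid [([283.8, 263.5], 0.65), ([254.2, 263.2], 0.64)]
top vial_black_mid [([313.7, 261.1], 0.44)]
top reagent_bottle_mid [([295.5, 172.9], 0.6)]
top tube_50_mid [([336.9, 369.6], 0.77), ([281.8, 259.9], 0.38)]
```

View pics/c1.png

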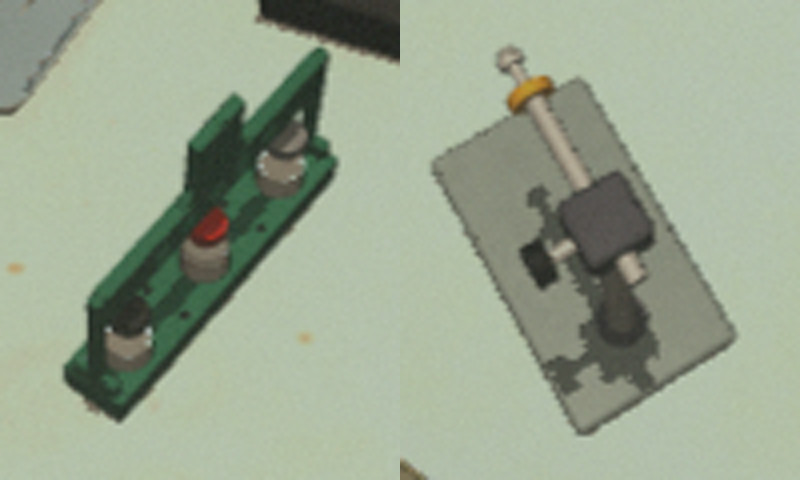

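View pics/c2.png

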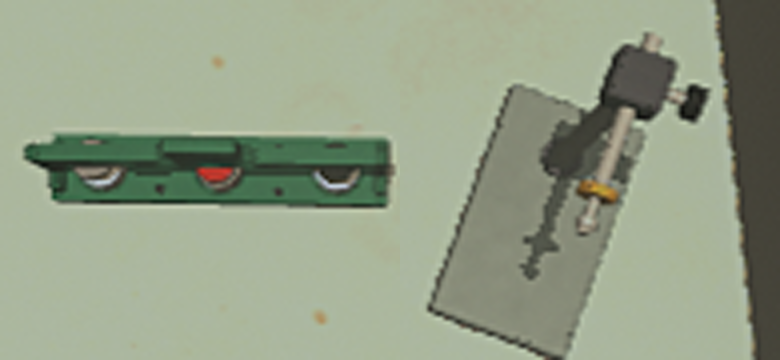

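```bash
python3 - <<'E'
from h import *
for n,s,t in [('tip',(277,324.2),(430.8,222)),('collar',(282.5,333.3),(434.2,212.5)),('boss',(296.5,357.5),(441.3,193)),('pl',(283.8,337.5),(436.3,206.2))]:
    print(n,atz('side',s,.165).round(4),atz('top',t,.165).round(4),[q.round(4) if hasattr(q,'round') else np.round(q,1) for q in tri([ray('side',s),ray('top',t)])])
for n,s,t,z in [('lug',(355.7,194),(277.9,260.8),.122),('red',(348.1,222.9),(283.8,262.3),.03),('grey',(369,199.1),(254.2,263.2),.03),('black',(335,242.9),(313.7,261.1),.03)]:
    print(n,atz('side',s,z).round(4),atz('top',t,z).round(4),[q.round(4) if hasattr(q,'round') else np.round(q,1) for q in tri([ray('side',s),ray('top',t)])])
E
```

```text
tip [ 0.5813 -0.3654  0.165 ] [ 0.5778 -0.3662  0.165 ] [array([ 0.5794, -0.3658,  0.162 ]), array([1.5, 1.5])]
collar [ 0.5959 -0.3711  0.165 ] [ 0.5946 -0.3729  0.165 ] [array([ 0.5952, -0.372 ,  0.1656]), array([1.1, 1.1])]
boss [ 0.6327 -0.3863  0.165 ] [ 0.6293 -0.387   0.165 ] [array([ 0.6311, -0.3868,  0.162 ]), array([1.4, 1.4])]
pl [ 0.6011 -0.3748  0.165 ] [ 0.6058 -0.3771  0.165 ] [array([ 0.6036, -0.3757,  0.1728]), array([0.8, 0.8])]
lug [ 0.5311 -0.094   0.122 ] [ 0.5184 -0.0938  0.122 ] [array([ 0.5232, -0.0893,  0.1079]), array([4.6, 4.6])]
red [ 0.5259 -0.1031  0.03  ] [ 0.5239 -0.0968  0.03  ] [array([ 0.5238, -0.0969,  0.0197]), array([1.4, 1.4])]
grey [ 0.5278 -0.0358  0.03  ] [ 0.5231 -0.0367  0.03  ] [array([ 0.525 , -0.0346,  0.0253]), array([2., 2.])]
black [ 0.5311 -0.1522  0.03  ] [ 0.5253 -0.1575  0.03  ] [array([ 0.5282, -0.1548,  0.0296]), array([3.9, 3.9])]
```

```bash
python3 -m crank '[{"dx":41,"dy":43},{"dx":41,"dy":43},{"dx":41,"dy":43},{"dx":41,"dy":43},{"dx":41,"dy":43},{"dx":41,"dy":43},{"dx":41,"dy":43},{"dx":41,"dy":43},{"dx":41,"dy":43},{"dx":41,"dy":43}]'
python3 -m crank '[{"wz":-10.7},{"wz":-10.7},{"wz":-10.7},{"wz":-10.7},{"wz":-10.7},{"wz":-10.7},{"wz":-10.7}]'
```

```text
validation failed for argument at $[0]...
validation failed for argument at $[0]...
```

```bash
python3 -m crank '[{"dx":41,"dy":43,"dz":0,"wx":0,"wy":0,"wz":0,"hand":100}]'
```

```text
time_s: 1.48
tcp_pos: [0.2022, -0.6033, 0.2252]
eef_rot: [-179.9, -0.1, 104.6]
contact_force: [1.3, 1.3, 0.0]
gripper_width: 0.0878
```

```bash
python3 -m crank '[{"dx":41,"dy":43,"dz":0,"wx":0,"wy":0,"wz":0,"hand":100},{"dx":41,"dy":43,"dz":0,"wx":0,"wy":0,"wz":0,"hand":100},{"dx":41,"dy":43,"dz":0,"wx":0,"wy":0,"wz":0,"hand":100},{"dx":41,"dy":43,"dz":0,"wx":0,"wy":0,"wz":0,"hand":100},{"dx":41,"dy":43,"dz":0,"wx":0,"wy":0,"wz":0,"hand":100},{"dx":41,"dy":43,"dz":0,"wx":0,"wy":0,"wz":0,"hand":100},{"dx":41,"dy":43,"dz":0,"wx":0,"wy":0,"wz":0,"hand":100},{"dx":41,"dy":43,"dz":0,"wx":0,"wy":0,"wz":0,"hand":100},{"dx":41,"dy":43,"dz":0,"wx":0,"wy":0,"wz":0,"hand":100}]'
python3 -m crank '[{"dx":0,"dy":0,"dz":0,"wx":0,"wy":0,"wz":-10.7,"hand":100},{"dx":0,"dy":0,"dz":0,"wx":0,"wy":0,"wz":-10.7,"hand":100},{"dx":0,"dy":0,"dz":0,"wx":0,"wy":0,"wz":-10.7,"hand":100},{"dx":0,"dy":0,"dz":0,"wx":0,"wy":0,"wz":-10.7,"hand":100},{"dx":0,"dy":0,"dz":0,"wx":0,"wy":0,"wz":-10.7,"hand":100},{"dx":0,"dy":0,"dz":0,"wx":0,"wy":0,"wz":-10.7,"hand":100},{"dx":0,"dy":0,"dz":0,"wx":0,"wy":0,"wz":-10.7,"hand":100},{"dx":0,"dy":0,"dz":0,"wx":0,"wy":0,"wz":0,"hand":100}]'
python3 - <<'E'
from h import *
ps=pose();im=optics.capture('wrist');cv2.imwrite('pics/w1.png',im);print(ps[0].round(4),get_state()['eef_rot'].round(2))
for th in ['carrier','lug','vial_red_mid','vial_grey_mid','vial_black_mid']:
    print(th,[(np.round(q['centre'],1).tolist(),round(q['conf'],2),atz('wrist',q['centre'],{'carrier':0,'lug':.122}.get(th,.0295),ps).round(4)) for q in finder.place_of(th,'wrist')[:3]])
E
```

```text
time_s: 2.6
tcp_pos: [0.4842, -0.1447, 0.2271]
eef_rot: [179.9, 0.0, 104.8]
contact_force: [1.8, -1.0, -0.4]
gripper_width: 0.0873
time_s: 3.6
tcp_pos: [0.4834, -0.1466, 0.2267]
eef_rot: [180.0, 0.0, 179.6]
contact_force: [-0.0, 0.3, 0.3]
gripper_width: 0.0879
[ 0.4834 -0.1466  0.2267] [1.8000e+02 1.0000e-02 1.7943e+02]
carrier [([283.9, 260.5], 0.96, array([ 0.5263, -0.097 , -0.    ]))]
lug [([266.7, 306.9], 0.96, array([ 0.5275, -0.0966,  0.122 ]))]
vial_red_mid [([282.9, 265.6], 0.71, array([ 0.5241, -0.1006,  0.0295]))]
vial_grey_mid []
vial_black_mid [([276.4, 209.1], 0.49, array([ 0.5285, -0.1581,  0.0295]))]
```

View pics/w1.png

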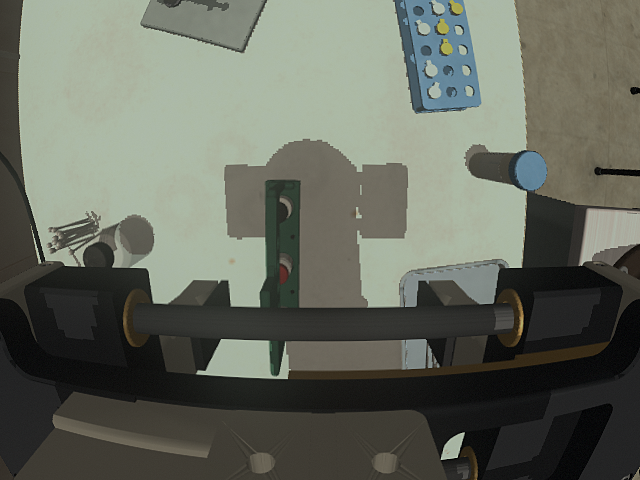

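```bash
python3 - <<'E'
from h import *
im=cv2.imread('pics/top0.png');hsv=cv2.cvtColor(im,cv2.COLOR_BGR2HSV)
m=((hsv[...,0]>60)&(hsv[...,0]<95)&(hsv[...,1]>110)).astype(np.uint8);m[:, :235]=0;m[:,335:]=0;m[:240]=0;m[285:]=0
cols=[];low=[]
for u in range(246,324):
    v=np.where(m[:,u])[0]
    if len(v): cols.append(u);low.append(v.max()+.5)
k=np.polyfit(cols,low,1);print(k)
a=atz('top',(248,np.polyval(k,248)),.018);b=atz('top',(322,np.polyval(k,322)),.018);print(a,b,np.degrees(np.arctan2((a-b)[0],(a-b)[1])))
# edges in wrist, fisheye
im=cv2.imread('pics/w1.png');hsv=cv2.cvtColor(im,cv2.COLOR_BGR2HSV)
m=((hsv[...,0]>60)&(hsv[...,0]<95)&(hsv[...,1]>110))
c=optics.calibration('wrist')
ps=(np.array([.4834,-.1466,.2267]),Ro.from_euler('xyz',[180,0.01,179.43],degrees=True).as_matrix())
L=[];R=[]
for v in range(190,262,4):
    u=np.where(m[v,250:315])[0]+250
    L.append(atz('wrist',(u.min()-.5,v),.018,ps));R.append(atz('wrist',(u.max()+.5,v),.018,ps))
for E in(L,R):
    E=np.array(E);k=np.polyfit(E[:,1],E[:,0],1);print(np.degrees(np.arctan(k[0])),np.polyval(k,-.097),np.std(E[:,0]-np.polyval(k,E[:,1])))
E
```

```text
[6.43853390e-02 2.51746567e+02]
[ 0.51510197 -0.02216203  0.018     ] [ 0.50270681 -0.17387508  0.018     ] 4.670767179799702Traceback (most recent call last):
  File "<stdin>", line 18, in <module>
    return umr_minimum(a, axis, None, out, keepdims, initial, where)
ValueError: zero-size array to reduction operation minimum which has no identity
```

```bash
python3 - <<'E'
from h import *
im=cv2.imread('pics/top0.png')
print(im[255:278,300].tolist()); print(im[255:278,260].tolist())
im2=cv2.imread('pics/w1.png');print(im2[230,255:310].tolist())
ps=(np.array([.4834,-.1466,.2267]),Ro.from_euler('xyz',[180,0.01,179.43],degrees=True).as_matrix())
f=lambda p:(p[...,1].astype(int)-p[...,2]>18)&(p[...,1]<135)
m=f(im)
P=[]
for u in range(248,324,2):
    v=np.where(m[262:280,u])[0]+262
    if len(v):P.append(atz('top',(u,v.max()+.5),.018))
P=np.array(P);k=np.polyfit(P[:,1],P[:,0],1);print('top',np.degrees(np.arctan(k[0])),np.polyval(k,-.097),np.std(P[:,0]-np.polyval(k,P[:,1])))
m=f(im2)
L=[];R=[]
for v in range(190,262,4):
    u=np.where(m[v,255:312])[0]+255
    if len(u)<5: print(v);continue
    L.append(atz('wrist',(u.min()-.5,v),.018,ps));R.append(atz('wrist',(u.max()+.5,v),.018,ps))
for E in(L,R):
    E=np.array(E);k=np.polyfit(E[:,1],E[:,0],1);print(np.degrees(np.arctan(k[0])),np.polyval(k,-.097),np.std(E[:,0]-np.polyval(k,E[:,1])))
E
```

```text
[[77, 109, 65], [67, 91, 63], [80, 111, 70], [81, 112, 71], [81, 114, 71], [71, 98, 63], [46, 58, 48], [53, 69, 53], [52, 66, 51], [80, 112, 70], [81, 113, 71], [81, 114, 71], [62, 81, 60], [59, 76, 59], [78, 111, 68], [58, 85, 50], [124, 144, 134], [164, 188, 177], [161, 185, 173], [159, 184, 172], [157, 183, 172], [158, 183, 171], [158, 183, 171]]
[[77, 109, 64], [74, 105, 64], [75, 105, 65], [78, 108, 67], [81, 113, 68], [53, 71, 47], [51, 63, 58], [80, 89, 91], [53, 64, 69], [53, 67, 67], [59, 76, 64], [71, 101, 62], [79, 113, 66], [81, 113, 68], [77, 112, 64], [42, 58, 42], [166, 190, 180], [166, 188, 176], [162, 183, 172], [161, 184, 171], [158, 182, 171], [158, 184, 172], [159, 183, 172]]
[[96, 108, 111], [96, 108, 111], [93, 105, 108], [96, 107, 110], [95, 107, 110], [94, 106, 109], [96, 106, 110], [95, 108, 111], [95, 107, 111], [99, 110, 117], [67, 81, 71], [54, 68, 52], [53, 65, 50], [54, 66, 52], [54, 66, 52], [55, 68, 53], [53, 66, 51], [53, 64, 50], [54, 66, 51], [54, 67, 52], [55, 68, 51], [44, 52, 45], [38, 45, 41], [41, 46, 43], [43, 52, 44], [49, 59, 46], [52, 65, 49], [52, 64, 51], [50, 62, 48], [51, 63, 49], [52, 65, 51], [50, 62, 48], [51, 64, 49], [50, 63, 48], [51, 63, 49], [49, 62, 47], [50, 62, 48], [50, 62, 48], [50, 63, 49], [50, 62, 48], [51, 62, 48], [49, 62, 46], [52, 65, 48], [39, 50, 37], [58, 66, 68], [101, 113, 119], [94, 105, 111], [95, 107, 112], [96, 107, 112], [95, 106, 110], [95, 106, 109], [95, 105, 109], [93, 106, 109], [93, 105, 109], [95, 106, 111]]
top 2.0061734346181885 0.5088088558206164 0.0005547951715607213
190
194
198
202
206
210
214
218
222
226
230
234
238
242
246
250
254
258Traceback (most recent call last):
  File "<stdin>", line 20, in <module>
IndexError: too many indices for array: array is 1-dimensional, but 2 were indexed
```

```bash
python3 - <<'E'
from h import *
im2=cv2.imread('pics/w1.png').astype(int)
ps=(np.array([.4834,-.1466,.2267]),Ro.from_euler('xyz',[180,0.01,179.43],degrees=True).as_matrix())
m=(im2[...,1]-im2[...,2]>8)
L=[];R=[]
for v in range(184,262,3):
    u=np.where(m[v,255:312])[0]+255
    if len(u)<5: print(v);continue
    L.append(atz('wrist',(u.min()-.5,v),.018,ps));R.append(atz('wrist',(u.max()+1,v),.018,ps))
for E in(L,R):
    E=np.array(E);print(E[:,0].round(4));k=np.polyfit(E[:,1],E[:,0],1);print(np.degrees(np.arctan(k[0])),np.polyval(k,-.097),np.std(E[:,0]-np.polyval(k,E[:,1])))
E
```

```text
[0.5412 0.5403 0.5404 0.5405 0.5406 0.5407 0.5418 0.5409 0.541  0.5412
 0.5423 0.5414 0.5416 0.5427 0.5429 0.543  0.5432 0.5433 0.5539 0.5541
 0.5543 0.5544 0.5546 0.5548 0.555  0.5552]
12.807512096276154 0.5561949933224675 0.002946547960096237
[0.5068 0.5068 0.5069 0.507  0.507  0.5071 0.5072 0.5072 0.5073 0.5074
 0.5074 0.5075 0.5076 0.5077 0.5077 0.5078 0.5079 0.508  0.5081 0.5081
 0.5082 0.5083 0.5084 0.5085 0.5086 0.5087]
1.4269454933624814 0.5088081690850993 2.6343990329413353e-05
```

```bash
python3 -m crank '[{"dx":-22,"dy":25,"dz":0,"wx":0,"wy":0,"wz":0,"hand":100},{"dx":-21,"dy":25,"dz":0,"wx":0,"wy":0,"wz":1.5,"hand":100},{"dx":0,"dy":0,"dz":30,"wx":0,"wy":0,"wz":0,"hand":100},{"dx":0,"dy":0,"dz":0,"wx":0,"wy":0,"wz":0,"hand":100},{"dx":0,"dy":0,"dz":0,"wx":0,"wy":0,"wz":0,"hand":100}]'
python3 - <<'E'
from h import *
ps=pose();im=optics.capture('wrist');cv2.imwrite('pics/w2.png',im);print(ps[0].round(4),get_state()['eef_rot'].round(2))
for th in ['carrier','lug','vial_red_mid']:
    print(th,[(np.round(q['centre'],1).tolist(),round(q['conf'],2),atz('wrist',q['centre'],{'carrier':0,'lug':.122}.get(th,.0295),ps).round(4)) for q in finder.place_of(th,'wrist')[:3]])
E
```

```text
time_s: 4.53
tcp_pos: [0.5269, -0.0971, 0.1974]
eef_rot: [-180.0, 0.0, 178.1]
contact_force: [0.8, -0.3, -0.0]
gripper_width: 0.0876
[ 0.5269 -0.0971  0.1974] [-1.7999e+02  8.0000e-02  1.7814e+02]
carrier [([321.2, 217.6], 0.77, array([ 0.5287, -0.0998,  0.    ]))]
lug [([322.4, 255.5], 0.75, array([ 0.5273, -0.097 ,  0.122 ])), ([325.5, 223.1], 0.23, array([ 0.5246, -0.1185,  0.122 ]))]
vial_red_mid [([323.3, 222.5], 0.85, array([ 0.5266, -0.1007,  0.0295]))]
```

View pics/w2.png

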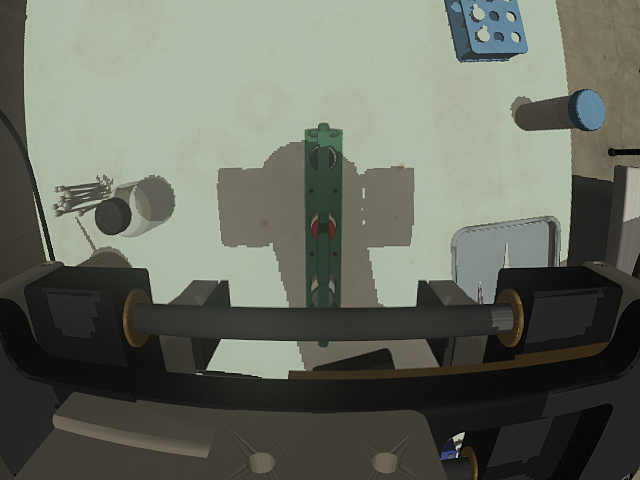

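```bash
python3 -m crank '[{"dx":0,"dy":0,"dz":30,"wx":0,"wy":0,"wz":0,"hand":100},{"dx":0,"dy":0,"dz":30,"wx":0,"wy":0,"wz":0,"hand":100},{"dx":0,"dy":0,"dz":20,"wx":0,"wy":0,"wz":0,"hand":100},{"dx":0,"dy":0,"dz":14,"wx":0,"wy":0,"wz":0,"hand":100},{"dx":0,"dy":0,"dz":0,"wx":0,"wy":0,"wz":0,"hand":60},{"dx":0,"dy":0,"dz":0,"wx":0,"wy":0,"wz":0,"hand":30},{"dx":0,"dy":0,"dz":0,"wx":0,"wy":0,"wz":0,"hand":20}]' 20
python3 -m crank '[{"dx":0,"dy":0,"dz":0,"wx":0,"wy":0,"wz":0,"hand":0},{"dx":0,"dy":0,"dz":0,"wx":0,"wy":0,"wz":0,"hand":0},{"dx":0,"dy":0,"dz":0,"wx":0,"wy":0,"wz":0,"hand":0},{"dx":0,"dy":0,"dz":0,"wx":0,"wy":0,"wz":0,"hand":0}]' 20
```

```text
time_s: 5.6
tcp_pos: [0.5272, -0.0968, 0.1035]
eef_rot: [180.0, 0.1, 178.2]
contact_force: [0.8, -0.4, -0.2]
gripper_width: 0.0633
time_s: 6.1
tcp_pos: [0.5266, -0.0969, 0.1026]
eef_rot: [-180.0, -0.0, 178.2]
contact_force: [0.1, -0.9, -0.5]
gripper_width: 0.0233
```

```bash
python3 -m crank '[{"dx":0,"dy":0,"dz":0,"wx":0,"wy":0,"wz":0,"hand":0},{"dx":0,"dy":0,"dz":0,"wx":0,"wy":0,"wz":0,"hand":0},{"dx":0,"dy":0,"dz":0,"wx":0,"wy":0,"wz":0,"hand":0},{"dx":0,"dy":0,"dz":0,"wx":0,"wy":0,"wz":0,"hand":0}]' 20
python3 - <<'E'
from h import *
print(get_state()['tcp_pos'],get_state()['eef_rot'])
E
```

```text
time_s: 6.6
tcp_pos: [0.5265, -0.0969, 0.1025]
eef_rot: [-180.0, -0.0, 178.2]
contact_force: [0.2, 0.1, -1.3]
gripper_width: 0.0083
[ 0.52653169 -0.09685133  0.10250307] [-1.79999811e+02 -9.79722309e-03  1.78170547e+02]
```

```bash
python3 -m crank '[{"dx":0,"dy":0,"dz":-5,"wx":0,"wy":0,"wz":0,"hand":0},{"dx":0,"dy":0,"dz":-10,"wx":0,"wy":0,"wz":0,"hand":0},{"dx":0,"dy":0,"dz":-15,"wx":0,"wy":0,"wz":0,"hand":0},{"dx":0,"dy":0,"dz":-15,"wx":0,"wy":0,"wz":0,"hand":0},{"dx":0,"dy":0,"dz":-15,"wx":0,"wy":0,"wz":0,"hand":0},{"dx":0,"dy":0,"dz":-15,"wx":0,"wy":0,"wz":0,"hand":0},{"dx":0,"dy":0,"dz":-6,"wx":0,"wy":0,"wz":0,"hand":0},{"dx":0,"dy":0,"dz":0,"wx":0,"wy":0,"wz":0,"hand":0},{"dx":0,"dy":0,"dz":0,"wx":0,"wy":0,"wz":0,"hand":0}]' 20
python3 - <<'E'
from h import *
ps=pose();print(ps[0],get_state()['eef_rot'],get_state()['contact_force'])
for n in('side','top'):
    cv2.imwrite(f'pics/{n}1.png',optics.capture(n))
a=cv2.imread('pics/side1.png');b=cv2.imread('pics/top1.png')
def crop(i,x,y,w,h,s):return cv2.resize(i[y:y+h,x:x+w],(w*s,h*s),interpolation=cv2.INTER_CUBIC)
cv2.imwrite('pics/c3.png',np.hstack([crop(a,290,100,130,140,3),crop(b,230,210,130,140,3)]))
E
```

```text
time_s: 7.72
tcp_pos: [0.5262, -0.0968, 0.183]
eef_rot: [180.0, -0.1, 178.2]
contact_force: [0.3, -0.7, -2.3]
gripper_width: 0.0079
[ 0.5261988  -0.09684107  0.18295906] [ 1.79999878e+02 -6.10677591e-02  1.78163618e+02] [ 0.26131346 -0.6577094  -2.28750005]
```

View pics/c3.png

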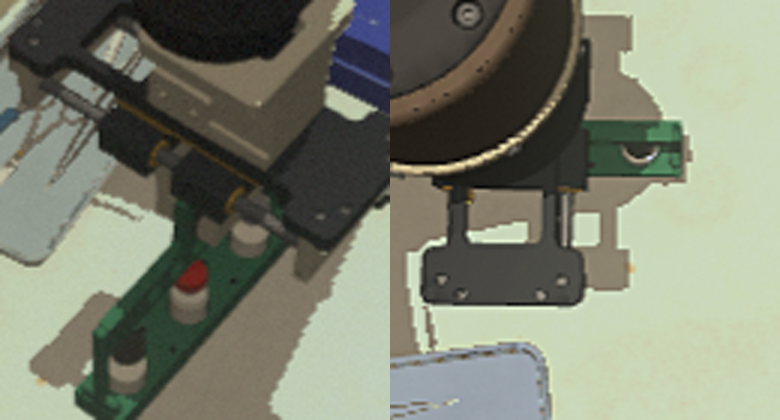

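```bash
python3 -m crank '[{"dx":0,"dy":0,"dz":-15,"wx":0,"wy":0,"wz":5,"hand":0},{"dx":0,"dy":0,"dz":-15,"wx":0,"wy":0,"wz":5,"hand":0},{"dx":0,"dy":0,"dz":-15,"wx":0,"wy":0,"wz":5,"hand":0},{"dx":0,"dy":0,"dz":-5,"wx":0,"wy":0,"wz":5.2,"hand":0},{"dx":0,"dy":0,"dz":0,"wx":0,"wy":0,"wz":0,"hand":0}]'
python3 -m crank '[{"dx":-5,"dy":-10.5,"dz":0,"wx":0,"wy":0,"wz":0,"hand":0},{"dx":-10,"dy":-21,"dz":0,"wx":0,"wy":0,"wz":0,"hand":0},{"dx":-15,"dy":-31,"dz":0,"wx":0,"wy":0,"wz":0,"hand":0},{"dx":-15,"dy":-31,"dz":0,"wx":0,"wy":0,"wz":0,"hand":0},{"dx":-15,"dy":-31,"dz":0,"wx":0,"wy":0,"wz":0,"hand":0},{"dx":-15,"dy":-31,"dz":0,"wx":0,"wy":0,"wz":0,"hand":0},{"dx":-15,"dy":-31,"dz":0,"wx":0,"wy":0,"wz":0,"hand":0},{"dx":-12,"dy":-25,"dz":0,"wx":0,"wy":0,"wz":0,"hand":0},{"dx":-8,"dy":-18,"dz":0,"wx":0,"wy":0,"wz":0,"hand":0},{"dx":0,"dy":0,"dz":0,"wx":0,"wy":0,"wz":0,"hand":0}]'
python3 - <<'E'
from h import *
ps=pose();print(ps[0],get_state()['eef_rot'],get_state()['contact_force'])
im=optics.capture('wrist');cv2.imwrite('pics/w3.png',im)
print(proj('wrist',ps[0],ps),proj('wrist',[.579,-.366,.165],ps),proj('wrist',[.63,-.387,.165],ps))
for th in ['boss','pin_line','stand']:
    print(th,[(np.round(q['centre'],1).tolist(),round(q['conf'],2),atz('wrist',q['centre'],{'stand':0}.get(th,.165),ps).round(4)) for q in finder.place_of(th,'wrist')[:3]])
for n in('side','top'):
    cv2.imwrite(f'pics/{n}2.png',optics.capture(n))
E
```

```text
time_s: 8.45
tcp_pos: [0.5266, -0.0968, 0.2335]
eef_rot: [180.0, -0.0, 158.0]
contact_force: [-0.6, -0.5, -2.1]
gripper_width: 0.008
time_s: 9.7
tcp_pos: [0.542, -0.3523, 0.2326]
eef_rot: [-180.0, -0.1, 157.9]
contact_force: [0.1, -0.5, -1.3]
gripper_width: 0.008
[ 0.54197457 -0.3522746   0.23261402] [-1.79989559e+02 -7.82908376e-02  1.57906976e+02] [ 0.07837801 -0.45432182 -1.29690632]
[323.03587949 301.14056883] [261.122416   260.50648144] [180.67923124 259.59178553]
boss [([179.4, 257.9], 0.67, array([ 0.6303, -0.3884,  0.165 ])), ([325.6, 252.3], 0.61, array([ 0.5388, -0.3556,  0.165 ]))]
pin_line [([221.1, 260.1], 0.73, array([ 0.6036, -0.3761,  0.165 ]))]
stand [([221.3, 215.5], 0.9, array([ 0.6449, -0.3933,  0.    ])), ([319.2, 352.9], 0.2, array([ 0.6099, -0.1973,  0.    ]))]
```

View pics/w3.png

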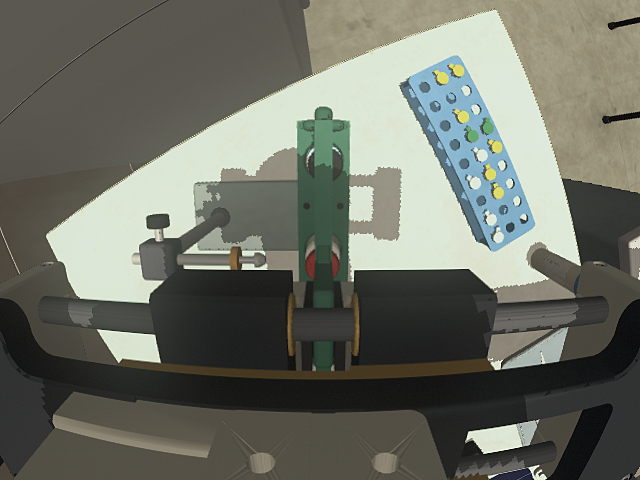

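View pics/side2.png

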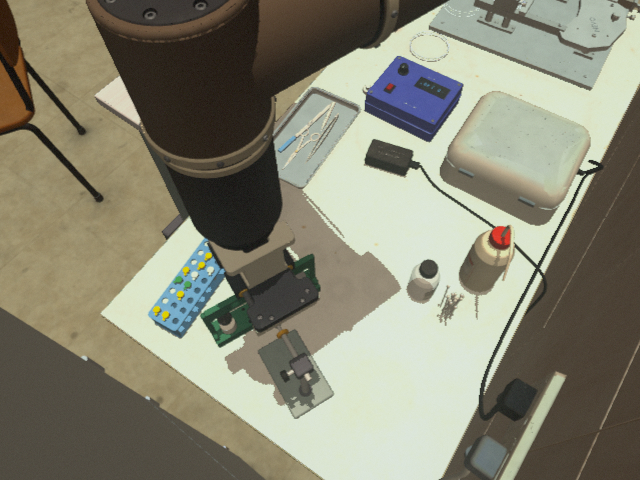

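```bash
python3 - <<'E'
from h import *
im=cv2.imread('pics/w3.png')
cv2.imwrite('pics/c4.png',cv2.resize(im[225:295,120:345],None,fx=3.5,fy=3.5,interpolation=cv2.INTER_CUBIC))
E
```

```text
(no output)
```

View pics/c4.png

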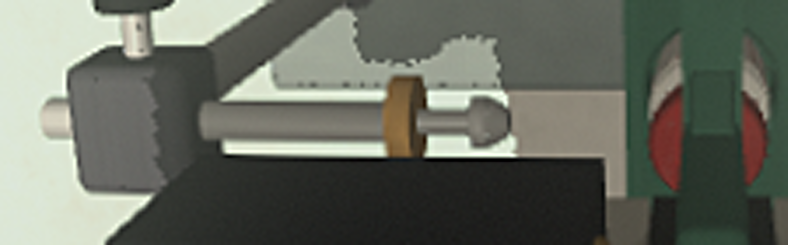

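```bash
python3 - <<'E'
from h import *
ps=(np.array([0.54197457,-0.3522746,0.23261402]),Ro.from_euler('xyz',[-179.989559,-.0782908,157.906976],degrees=True).as_matrix())
for n,c in [('rodL',(120+210/3.5-.36,225+120.5/3.5-.36)),('rodR',(120+380/3.5-.36,225+121.5/3.5-.36)),('collarF',(241,259.4)),('head',(260,225+122/3.5-.36)),('tip',(265.6,259.5))]:
    X=atz('wrist',c,.165,ps); print(n,X.round(4),((ps[1].T@(X-ps[0]))*1e3).round(1))
# lug/bar check: bar centre line cols
E
```

```text
rodL [ 0.6305 -0.3876  0.165 ] [-95.4   0.6  67.5]
rodR [ 0.5989 -0.3748  0.165 ] [-61.3   0.5  67.5]
collarF [ 0.5909 -0.3716  0.165 ] [-52.7   0.5  67.5]
head [ 0.5794 -0.3669  0.165 ] [-40.3   0.5  67.6]
tip [ 0.576  -0.3655  0.165 ] [-36.6   0.5  67.6]
```

```bash
python3 - <<'E'
from h import *
im=cv2.imread('pics/w3.png')
cv2.imwrite('pics/c5.png',cv2.resize(im[100:290,270:380],None,fx=3.1,fy=3.1,interpolation=cv2.INTER_CUBIC))
ps=(np.array([0.54197457,-0.3522746,0.23261402]),Ro.from_euler('xyz',[-179.989559,-.0782908,157.906976],degrees=True).as_matrix())
def P(x,y,h): # carrier coords -> tool: tool x = carrier -x, tool y=carrier y
    return proj('wrist',ps[0]+ps[1]@np.array([-x,y,.1025-h]),ps)
for n,a in dict(blkTopL=(.017,-.086,.018),blkTopR=(-.017,-.086,.018),blkBotL=(.017,-.086,0),barend_top=(0,-.086,.096),barendbot=(0,-.086,.072),blk_y0=(.017,0,.018),vialred_capfar=(0,-.011,.055),vial_capnear=(0,.011,.055),black_far=(0,-.071,.055),black_near=(0,-.049,.055),sock_far=(0,-.0725,.018),sockR_far=(0,-.0125,.018),lugtopfar=(0,-.017,.136)).items():
    q=P(*a);print(n,q.round(1),((q-[270,100])*3.1).round(0), 'px/mm',((P(a[0],a[1]+.001,a[2])-q)).round(2))
E
```

```text
blkTopL [296.4 122.2] [82. 69.] px/mm [0.01 1.53]
blkTopR [349.4 122.1] [246.  69.] px/mm [-0.    1.53]
blkBotL [298.3 124.1] [88. 75.] px/mm [0.01 1.42]
barend_top [322.8 108.7] [164.  27.] px/mm [0.   2.24]
barendbot [322.8 113.9] [164.  43.] px/mm [0.   1.96]
blk_y0 [298.  251.5] [ 87. 470.] px/mm [0.03 1.42]
vialred_capfar [323.  250.4] [164. 466.] px/mm [0.   1.68]
vial_capnear [323.1 286.4] [165. 578.] px/mm [0.   1.58]
black_far [322.9 144. ] [164. 137.] px/mm [0.   1.81]
black_near [323.  183.9] [164. 260.] px/mm [0.  1.8]
sock_far [322.9 142.7] [164. 132.] px/mm [0.   1.54]
sockR_far [323.1 233.5] [164. 414.] px/mm [0.   1.46]
lugtopfar [322.9 294.6] [164. 603.] px/mm [0.   2.56]
```

View pics/c5.png

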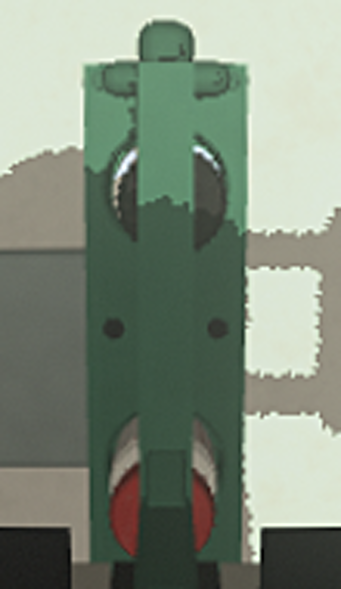

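```bash
python3 - <<'E'
from h import *
from scipy.optimize import brentq
for f,p,e,h0 in [('pics/w3.png',[0.54197457,-0.3522746,0.23261402],[-179.989559,-.0782908,157.906976],.1025),('pics/w2.png',[.5269,-.0971,.1974],[-179.99,.08,178.14],.1974)]:
    im=cv2.imread(f).astype(float); g=im[...,2]
    ps=(np.array(p),Ro.from_euler('xyz',e,degrees=True).as_matrix())
    P=lambda x,y,h:proj('wrist',ps[0]+ps[1]@np.array([-x,y,h0-h]),ps)
    for xs in (.014,-.014):
        u=int(round(P(xs,-.086,.018)[0])); col=g[100:150,u-1:u+2].mean(1)
        d=np.diff(col);k=np.argmin(d[:40]);w=d[max(k-2,0):k+3];row=100+max(k-2,0)+(w*np.arange(len(w))).sum()/w.sum()+.5
        y=brentq(lambda y:P(xs,y,.018)[1]-row,-.12,-.05);print(f,u,row.round(2),'end y',(y*1e3).round(2),'offset',round(y*1e3+86,2))
    print('yaw rows',[P(x,y,.018).round(1) for x in(.017,-.017) for y in (-.08,-.02)])
    for v in range(130,240,12):
        a=im[v];m=(a[:,1]-a[:,2]>9);u=np.where(m[285:365])[0]+285;print(v,u.min(),u.max(),end='; ')
    # dots
    print()
    print(P(.011,-.03,.018),P(-.011,-.03,.018))
E
```

```text
Traceback (most recent call last):
AttributeError: 'float' object has no attribute 'round'
```

```bash
python3 - <<'E'
from h import *
from scipy.optimize import brentq
for f,p,e,h0 in [('pics/w3.png',[0.54197457,-0.3522746,0.23261402],[-179.989559,-.0782908,157.906976],.1025),('pics/w2.png',[.5269,-.0971,.1974],[-179.99,.08,178.14],.1974)]:
    im=cv2.imread(f).astype(float); g=im[...,2]
    ps=(np.array(p),Ro.from_euler('xyz',e,degrees=True).as_matrix())
    P=lambda x,y,h:proj('wrist',ps[0]+ps[1]@np.array([-x,y,h0-h]),ps)
    for xs in (.014,-.014):
        u=int(round(P(xs,-.086,.018)[0])); col=g[100:150,u-1:u+2].mean(1)
        d=np.diff(col);k=int(np.argmin(d[:40]));lo=max(k-2,0);w=d[lo:k+3];row=100+lo+(w*np.arange(len(w))).sum()/w.sum()+.5
        y=brentq(lambda y:P(xs,y,.018)[1]-row,-.12,-.05);print(f,u,round(float(row),2),'offset',round(y*1e3+86,2))
    for v in range(134,240,20):
        a=im[v];m=(a[:,1]-a[:,2]>9);u=np.where(m[285:365])[0]+285;print(v,u.min(),u.max(),end='; ')
    print()
    print(P(.011,-.03,.018),P(-.011,-.03,.018),[P(x,y,.018).round(1) for x in(.017,-.017) for y in (-.08,-.02)])
E
```

```text
pics/w3.png 301 120.31 offset -1.19
pics/w3.png 345 120.17 offset -1.24
134 285 357; 154 297 364; 174 298 364; 194 298 364; 214 297 359; 234 298 364; 
[306.30677862 207.56967209] [339.7578416  207.53132934] [array([296.5, 131.4]), array([297.4, 222.5]), array([349.4, 131.3]), array([348.7, 222.4])]
pics/w2.png 307 128.85 offset -0.98
pics/w2.png 339 128.87 offset -0.92
134 285 350; 154 305 364; 174 305 359; 194 305 364; 214 306 341; 234 306 340; 
[310.97051805 191.49751225] [335.18150136 191.46936696] [array([304. , 136.6]), array([304.5, 202.4]), array([342. , 136.5]), array([341.7, 202.3])]
```

```bash
python3 -m crank '[{"dx":0,"dy":1.6,"dz":8,"wx":0,"wy":0,"wz":0,"hand":0},{"dx":0,"dy":0,"dz":13,"wx":0,"wy":0,"wz":0,"hand":0},{"dx":0,"dy":0,"dz":13,"wx":0,"wy":0,"wz":0,"hand":0},{"dx":0,"dy":0,"dz":11,"wx":0,"wy":0,"wz":0,"hand":0},{"dx":0,"dy":0,"dz":4,"wx":0,"wy":0,"wz":0,"hand":0},{"dx":-12,"dy":0,"dz":0,"wx":0,"wy":0,"wz":0,"hand":0},{"dx":-10,"dy":0,"dz":0,"wx":0,"wy":0,"wz":0,"hand":0},{"dx":-5,"dy":0,"dz":0,"wx":0,"wy":0,"wz":0,"hand":0},{"dx":0,"dy":0,"dz":0,"wx":0,"wy":0,"wz":0,"hand":0},{"dx":0,"dy":0,"dz":0,"wx":0,"wy":0,"wz":0,"hand":0}]'
python3 - <<'E'
from h import *
A=[]
for i in range(3):
    im=optics.capture('side');s=get_state();A.append(np.r_[s['tcp_pos'],s['eef_rot'],s['contact_force']])
print(np.round(A,4));cv2.imwrite('pics/side3.png',im);cv2.imwrite('pics/w4.png',optics.capture('wrist'))
cv2.imwrite('pics/c6.png',cv2.resize(im[220:420,180:380],None,fx=3,fy=3,interpolation=cv2.INTER_CUBIC))
ps=pose();p0=np.array([0.54197457,-0.3522746,0.23261402]);print((ps[1].T@(ps[0]-p0)*1e3).round(2))
E
```

```text
time_s: 11.25
tcp_pos: [0.568, -0.3594, 0.1846]
eef_rot: [180.0, -0.0, 158.0]
contact_force: [0.5, -0.2, -1.6]
gripper_width: 0.0075
[[ 5.679000e-01 -3.594000e-01  1.846000e-01  1.799959e+02 -3.400000e-03
   1.579701e+02 -4.655000e-01 -5.720000e-02 -9.077000e-01]
 [ 5.679000e-01 -3.594000e-01  1.847000e-01  1.799980e+02  6.800000e-03
   1.579679e+02  4.924000e-01  2.376000e-01 -1.296200e+00]
 [ 5.679000e-01 -3.594000e-01  1.847000e-01  1.799982e+02  6.700000e-03
   1.579701e+02  2.017000e-01  4.714000e-01 -1.874200e+00]]
[-26.81   3.09  47.85]
```

View pics/c6.png

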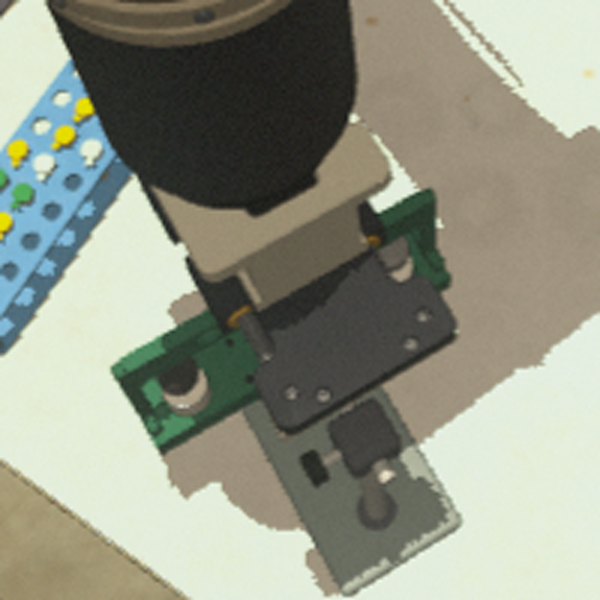

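View pics/w4.png

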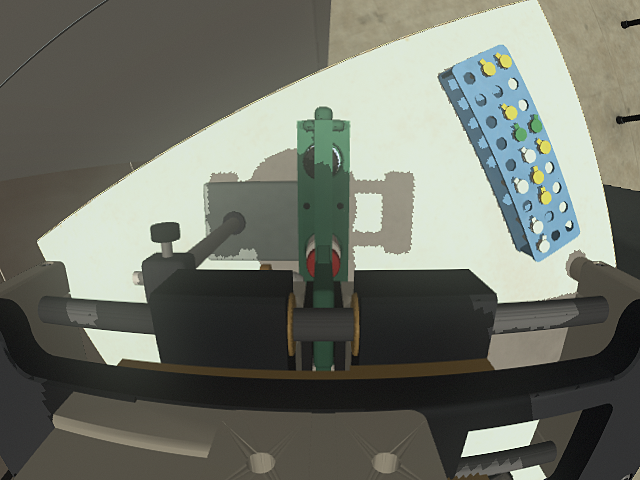

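```bash
python3 - <<'E'
from h import *
ps=pose();print(ps[0])
im=cv2.imread('pics/w4.png')
cv2.imwrite('pics/c7.png',cv2.resize(im[235:285,120:320],None,fx=4,fy=4,interpolation=cv2.INTER_CUBIC))
for yy in(-3.6,-2.6,-1.6):
    # top silhouette of collar: points around circle
    c=[proj('wrist',ps[0]+ps[1]@np.array([-.0527+.0268,yy/1e3+.009*np.cos(t),ps[0][2]-.165+.009*np.sin(t)]),ps) for t in np.linspace(0,6.28,90)]
    print(yy,np.min(c,0),np.max(c,0))
E
```

```text
[ 0.56799953 -0.35946589  0.18477167]
-3.6 [269.63258592 261.34113113] [274.47423567 296.64638144]
-2.6 [269.7269314  263.21282572] [274.55217295 298.45869211]
-1.6 [269.82190298 265.07864719] [274.63058518 300.26361296]
```

View pics/c7.png

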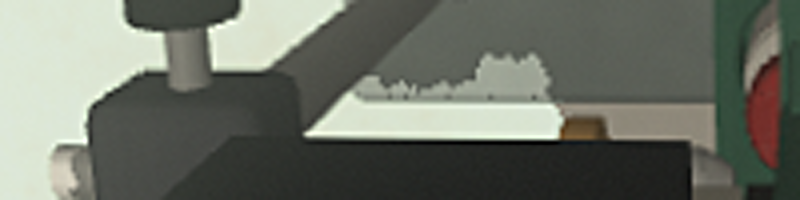

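```bash
python3 -m crank '[{"dx":0,"dy":-1.3,"dz":1.2,"wx":0,"wy":0,"wz":0,"hand":0},{"dx":0,"dy":0,"dz":0,"wx":0,"wy":0,"wz":0,"hand":0},{"dx":0,"dy":0,"dz":0,"wx":0,"wy":0,"wz":0,"hand":0}]'
cat > st.py <<'E'
from h import *
s=[];
for i in range(2): im=optics.capture('wrist');s.append(get_state())
ps=pose();p0=np.array([0.54197457,-0.3522746,0.23261402]);R0=Ro.from_euler('xyz',[-179.989559,-.0782908,157.906976],degrees=True).as_matrix()
print('tool rel',(R0.T@(ps[0]-p0)*1e3).round(2),'z',ps[0][2].round(4),'rot',s[-1]['eef_rot'].round(2))
print('F tool',[(R0.T@q['contact_force']).round(1) for q in s],'M',s[-1]['moment'].round(2),'t',s[-1]['time_s'])
E
python3 st.py
```

```text
time_s: 11.82
tcp_pos: [0.5676, -0.3607, 0.1833]
eef_rot: [-180.0, -0.0, 158.0]
contact_force: [0.3, 0.3, -2.3]
gripper_width: 0.0084
tool rel [-27.04   1.88  49.22] z 0.1834 rot [-180.      0.    157.97]
F tool [array([ 0.2, -0.1,  1.5]), array([ 0.4, -0. ,  1.5])] M [0.03 0.04 0.04] t 11.925
```

```bash
python3 -m crank '[{"dx":-3,"dy":0,"dz":0,"wx":0,"wy":0,"wz":0,"hand":0},{"dx":-2,"dy":0,"dz":0,"wx":0,"wy":0,"wz":0,"hand":0},{"dx":-1,"dy":0,"dz":0,"wx":0,"wy":0,"wz":0,"hand":0},{"dx":-1,"dy":0,"dz":0,"wx":0,"wy":0,"wz":0,"hand":0},{"dx":0,"dy":0,"dz":0,"wx":0,"wy":0,"wz":0,"hand":0}]'; python3 st.py
python3 -m crank '[{"dx":-1,"dy":0,"dz":0,"wx":0,"wy":0,"wz":0,"hand":0},{"dx":0,"dy":0,"dz":0,"wx":0,"wy":0,"wz":0,"hand":0}]'; python3 st.py
```

```text
time_s: 12.55
tcp_pos: [0.5742, -0.3633, 0.1833]
eef_rot: [180.0, -0.0, 158.0]
contact_force: [-0.1, -0.2, -1.4]
gripper_width: 0.0083
tool rel [-33.98   1.87  49.22] z 0.1834 rot [180.    -0.   157.97]
F tool [array([-0.9,  0.3,  0.8]), array([-0.2, -0.5,  1.4])] M [ 0.04  0.13 -0.02] t 12.65
time_s: 12.9
tcp_pos: [0.5751, -0.3637, 0.1834]
eef_rot: [-180.0, 0.0, 158.0]
contact_force: [0.9, -0.4, -0.8]
gripper_width: 0.0078
tool rel [-35.02   1.86  49.22] z 0.1833 rot [-180.     -0.    157.97]
F tool [array([-0. , -0.8,  1.8]), array([0.8, 0.4, 2. ])] M [0.1  0.06 0.05] t 13.0
```

```bash
python3 -m crank '[{"dx":-1,"dy":0,"dz":0,"wx":0,"wy":0,"wz":0,"hand":0},{"dx":0,"dy":0,"dz":0,"wx":0,"wy":0,"wz":0,"hand":0}]'; python3 st.py
python3 -m crank '[{"dx":-1,"dy":0,"dz":0,"wx":0,"wy":0,"wz":0,"hand":0},{"dx":0,"dy":0,"dz":0,"wx":0,"wy":0,"wz":0,"hand":0}]'; python3 st.py
python3 -m crank '[{"dx":-1,"dy":0,"dz":0,"wx":0,"wy":0,"wz":0,"hand":0},{"dx":0,"dy":0,"dz":0,"wx":0,"wy":0,"wz":0,"hand":0}]'; python3 st.py
```

```text
time_s: 13.25
tcp_pos: [0.5761, -0.3641, 0.1833]
eef_rot: [180.0, 0.0, 158.0]
contact_force: [0.4, 0.6, -1.9]
gripper_width: 0.0081
tool rel [-36.     1.85  49.21] z 0.1834 rot [180.    -0.   157.97]
F tool [array([0.4, 0. , 1.3]), array([0.5, 0.6, 1.2])] M [0.01 0.08 0.03] t 13.35
time_s: 13.6
tcp_pos: [0.577, -0.3645, 0.1833]
eef_rot: [180.0, 0.0, 158.0]
contact_force: [-1.4, -0.1, -1.0]
gripper_width: 0.008
tool rel [-37.02   1.86  49.24] z 0.1833 rot [-180.     -0.    157.97]
F tool [array([0. , 0.5, 1.9]), array([ 0.1, -0.1,  2.1])] M [ 0.07  0.16 -0.03] t 13.7
time_s: 13.95
tcp_pos: [0.5779, -0.3649, 0.1834]
eef_rot: [-180.0, 0.0, 158.0]
contact_force: [-0.0, -0.0, -1.6]
gripper_width: 0.0078
tool rel [-38.03   1.86  49.23] z 0.1833 rot [180.    -0.   157.97]
F tool [array([ 0.6, -0.8,  2.2]), array([ 0.2, -0.7,  0.8])] M [ 0.02  0.04 -0.02] t 14.05
```

```bash
python3 -m crank '[{"dx":-1,"dy":0,"dz":0,"wx":0,"wy":0,"wz":0,"hand":0},{"dx":-1,"dy":0,"dz":0,"wx":0,"wy":0,"wz":0,"hand":0},{"dx":0,"dy":0,"dz":0,"wx":0,"wy":0,"wz":0,"hand":0}]'; python3 st.py
python3 -m crank '[{"dx":-1,"dy":0,"dz":0,"wx":0,"wy":0,"wz":0,"hand":0},{"dx":-1,"dy":0,"dz":0,"wx":0,"wy":0,"wz":0,"hand":0},{"dx":-1,"dy":0,"dz":0,"wx":0,"wy":0,"wz":0,"hand":0},{"dx":0,"dy":0,"dz":0,"wx":0,"wy":0,"wz":0,"hand":0}]'; python3 st.py
python3 -m crank '[{"dx":-1,"dy":0,"dz":0,"wx":0,"wy":0,"wz":0,"hand":0},{"dx":-1,"dy":0,"dz":0,"wx":0,"wy":0,"wz":0,"hand":0},{"dx":0,"dy":0,"dz":0,"wx":0,"wy":0,"wz":0,"hand":0}]'; python3 st.py
```

```text
time_s: 14.42
tcp_pos: [0.5798, -0.3656, 0.1833]
eef_rot: [-180.0, -0.0, 158.0]
contact_force: [-0.7, 0.3, -1.5]
gripper_width: 0.0076
tool rel [-40.     1.88  49.23] z 0.1833 rot [180.    -0.   157.97]
F tool [array([0.1, 0.1, 1.6]), array([-0.5, -0.4,  2. ])] M [ 0.01  0.07 -0.  ] t 14.525
time_s: 15.02
tcp_pos: [0.5825, -0.3667, 0.1833]
eef_rot: [-180.0, -0.0, 158.0]
contact_force: [-0.2, 0.0, -0.2]
gripper_width: 0.0078
tool rel [-43.01   1.87  49.23] z 0.1833 rot [180.    -0.   157.97]
F tool [array([ 0. , -0.9,  0.2]), array([ 0.1, -0.6,  1.6])] M [ 0.07  0.08 -0.01] t 15.125
time_s: 15.5
tcp_pos: [0.5844, -0.3674, 0.1833]
eef_rot: [180.0, -0.0, 158.0]
contact_force: [1.0, 0.3, -2.0]
gripper_width: 0.0077
tool rel [-45.03   1.9   49.23] z 0.1833 rot [180.    -0.   157.97]
F tool [array([-0.6, -0.6,  1.1]), array([ 0. , -0.2,  1.9])] M [0.07 0.07 0.03] t 15.6
```

```bash
python3 -m crank '[{"dx":-1,"dy":0,"dz":0,"wx":0,"wy":0,"wz":0,"hand":0},{"dx":-0.5,"dy":0,"dz":0,"wx":0,"wy":0,"wz":0,"hand":0},{"dx":0,"dy":0,"dz":0,"wx":0,"wy":0,"wz":0,"hand":0}]'; python3 st.py
python3 -m crank '[{"dx":-0.5,"dy":0,"dz":0,"wx":0,"wy":0,"wz":0,"hand":0},{"dx":-0.5,"dy":0,"dz":0,"wx":0,"wy":0,"wz":0,"hand":0},{"dx":0,"dy":0,"dz":0,"wx":0,"wy":0,"wz":0,"hand":0}]'; python3 st.py
python3 -m crank '[{"dx":-0.5,"dy":0,"dz":0,"wx":0,"wy":0,"wz":0,"hand":0},{"dx":0,"dy":0,"dz":0,"wx":0,"wy":0,"wz":0,"hand":0}]'; python3 st.py
```

```text
time_s: 15.98
tcp_pos: [0.5858, -0.368, 0.1833]
eef_rot: [180.0, -0.0, 158.0]
contact_force: [-0.0, 0.7, -1.3]
gripper_width: 0.0081
tool rel [-46.51   1.89  49.2 ] z 0.1834 rot [180.    -0.   157.97]
F tool [array([0.1, 0.4, 1.7]), array([ 0.4, -0.6,  2.1])] M [0.06 0.06 0.03] t 16.075
time_s: 16.45
tcp_pos: [0.5867, -0.3684, 0.1834]
eef_rot: [180.0, 0.0, 158.0]
contact_force: [0.6, -0.6, -2.8]
gripper_width: 0.0077
tool rel [-47.53   1.9   49.23] z 0.1833 rot [180.    -0.   157.97]
F tool [array([-0.5, -1.4,  2.2]), array([-0.2, -0.9,  1.7])] M [0.05 0.12 0.07] t 16.55
time_s: 16.8
tcp_pos: [0.5871, -0.3686, 0.1833]
eef_rot: [180.0, -0.0, 158.0]
contact_force: [-1.6, -0.8, -2.2]
gripper_width: 0.0075
tool rel [-48.01   1.87  49.22] z 0.1833 rot [180.    -0.   157.97]
F tool [array([0.4, 0.2, 1.9]), array([-0.2,  0.7,  1.7])] M [0.06 0.06 0.02] t 16.9
```

```bash
python3 -m crank '[{"dx":-0.4,"dy":0,"dz":0,"wx":0,"wy":0,"wz":0,"hand":0},{"dx":0,"dy":0,"dz":0,"wx":0,"wy":0,"wz":0,"hand":0}]'; python3 st.py
python3 -m crank '[{"dx":-0.4,"dy":0,"dz":0,"wx":0,"wy":0,"wz":0,"hand":0},{"dx":0,"dy":0,"dz":0,"wx":0,"wy":0,"wz":0,"hand":0}]'; python3 st.py
```

```text
time_s: 17.15
tcp_pos: [0.5875, -0.3688, 0.1834]
eef_rot: [180.0, 0.0, 158.0]
contact_force: [-0.1, -0.6, -2.5]
gripper_width: 0.0079
tool rel [-48.41   1.9   49.19] z 0.1834 rot [180.    -0.   157.97]
F tool [array([0.6, 0.2, 0.9]), array([-0.3,  1.1,  1.8])] M [ 0.02  0.1  -0.09] t 17.25
time_s: 17.5
tcp_pos: [0.5879, -0.3689, 0.1833]
eef_rot: [180.0, -0.0, 158.0]
contact_force: [-0.4, 0.8, -1.9]
gripper_width: 0.0075
tool rel [-48.81   1.88  49.2 ] z 0.1834 rot [180.    -0.   157.97]
F tool [array([-0.4, -1.4,  1.3]), array([-0.3,  0.3, -0.5])] M [ 0.02  0.06 -0.  ] t 17.6
```

Still no collar; go on one small step at a time.

```bash
python3 -m crank '[{"dx":-0.3,"dy":0,"dz":0,"wx":0,"wy":0,"wz":0,"hand":0},{"dx":0,"dy":0,"dz":0,"wx":0,"wy":0,"wz":0,"hand":0}]'; python3 st.py
python3 -m crank '[{"dx":-0.3,"dy":0,"dz":0,"wx":0,"wy":0,"wz":0,"hand":0},{"dx":0,"dy":0,"dz":0,"wx":0,"wy":0,"wz":0,"hand":0}]'; python3 st.py
```

```text
time_s: 17.85
tcp_pos: [0.5881, -0.369, 0.1834]
eef_rot: [180.0, -0.0, 158.0]
contact_force: [0.1, 0.1, -1.6]
gripper_width: 0.0078
tool rel [-49.12   1.87  49.21] z 0.1833 rot [180.    -0.   157.97]
F tool [array([-0.3, -0.6,  1.3]), array([-0.7,  0.4,  1.7])] M [0.03 0.12 0.01] t 17.95
time_s: 18.2
tcp_pos: [0.5884, -0.3691, 0.1833]
eef_rot: [-180.0, -0.0, 158.0]
contact_force: [-0.4, 0.1, -1.0]
gripper_width: 0.0079
tool rel [-49.41   1.88  49.19] z 0.1834 rot [-180.     -0.    157.97]
F tool [array([-0.3, -0.1,  1.9]), array([-0.1,  0.4,  1.5])] M [ 0.05  0.06 -0.01] t 18.3
```

```bash
python3 - <<'E'
from h import *
im=cv2.imread('pics/w4.png')
for n in('wrist','side'):
    im=optics.capture(n);cv2.imwrite(f'pics/{n}5.png',im)
    c=im[230:300,260:360] if n=='wrist' else im[260:400,230:340]
    cv2.imwrite(f'pics/c8{n}.png',cv2.resize(c,None,fx=4,fy=4,interpolation=cv2.INTER_CUBIC))
E
```

```text
(no output)
```

View pics/c8wrist.png

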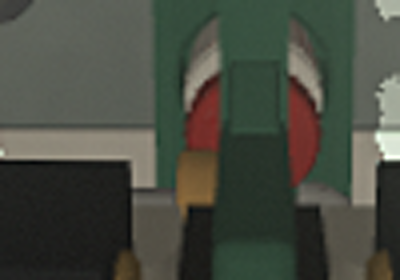

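View pics/c8side.png

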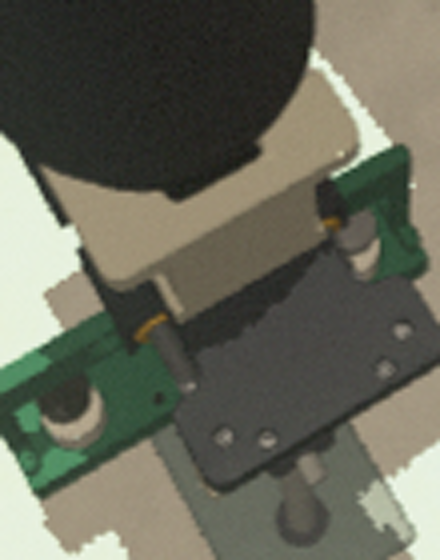

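```bash
python3 -m crank '[{"dx":-0.3,"dy":0,"dz":0,"wx":0,"wy":0,"wz":0,"hand":0},{"dx":0,"dy":0,"dz":0,"wx":0,"wy":0,"wz":0,"hand":0}]'; python3 st.py
python3 -m crank '[{"dx":-0.3,"dy":0,"dz":0,"wx":0,"wy":0,"wz":0,"hand":0},{"dx":0,"dy":0,"dz":0,"wx":0,"wy":0,"wz":0,"hand":0}]'; python3 st.py
```

```text
time_s: 18.65
tcp_pos: [0.5887, -0.3692, 0.1834]
eef_rot: [-180.0, -0.0, 158.0]
contact_force: [-0.2, -0.6, -1.6]
gripper_width: 0.0079
tool rel [-49.73   1.87  49.18] z 0.1834 rot [-180.      0.    157.97]
F tool [array([ 0. , -0.2,  1.1]), array([ 0.1, -0.7,  0.7])] M [0.07 0.02 0.02] t 18.75
time_s: 19.0
tcp_pos: [0.5888, -0.3693, 0.1833]
eef_rot: [180.0, -0.0, 158.0]
contact_force: [-0.5, 0.3, -0.8]
gripper_width: 0.0075
tool rel [-49.92   1.88  49.21] z 0.1833 rot [ 1.8000e+02 -1.0000e-02  1.5797e+02]
F tool [array([0.3, 0.9, 2.1]), array([ 0.6, -0.5,  1.2])] M [0.12 0.39 0.05] t 19.1
```

```bash
python3 -m crank '[{"dx":-0.2,"dy":0,"dz":0,"wx":0,"wy":0,"wz":0,"hand":0},{"dx":0,"dy":0,"dz":0,"wx":0,"wy":0,"wz":0,"hand":0}]'; python3 st.py
```

```text
time_s: 19.35
tcp_pos: [0.5889, -0.3693, 0.1833]
eef_rot: [-180.0, -0.0, 158.0]
contact_force: [-1.6, 0.2, -0.6]
gripper_width: 0.0079
tool rel [-49.96   1.88  49.21] z 0.1833 rot [ 1.8000e+02 -3.0000e-02  1.5797e+02]
F tool [array([ 2. , -0.2,  0.6]), array([ 2.5, -0.5,  1.5])] M [ 0.52  0.85 -0.03] t 19.45
```

```bash
python3 -m crank '[{"dx":1.3,"dy":0,"dz":0,"wx":0,"wy":0,"wz":0,"hand":0},{"dx":0,"dy":0,"dz":0,"wx":0,"wy":0,"wz":0,"hand":0}]'; python3 st.py
python3 -m crank '[{"dx":0,"dy":0,"dz":0.8,"wx":0,"wy":0,"wz":0,"hand":0},{"dx":0,"dy":0,"dz":0.8,"wx":0,"wy":0,"wz":0,"hand":0},{"dx":0,"dy":0,"dz":0,"wx":0,"wy":0,"wz":0,"hand":0}]'; python3 st.py
```

```text
time_s: 19.7
tcp_pos: [0.5882, -0.369, 0.1835]
eef_rot: [180.0, 0.0, 158.0]
contact_force: [0.0, -0.2, -1.6]
gripper_width: 0.0083
tool rel [-49.11   1.9   49.13] z 0.1834 rot [1.8000e+02 2.0000e-02 1.5797e+02]
F tool [array([0.7, 0.2, 1.6]), array([ 0.5, -0.5,  2.1])] M [ 0.04  0.08 -0.  ] t 19.8
time_s: 20.18
tcp_pos: [0.5879, -0.3689, 0.1816]
eef_rot: [180.0, -0.0, 158.0]
contact_force: [-0.4, -0.5, -2.2]
gripper_width: 0.0077
tool rel [-48.93   1.89  50.83] z 0.1817 rot [-180.     -0.    157.97]
F tool [array([-0.3, -0.6,  1. ]), array([-0.5, -0.7,  0.7])] M [ 0.03  0.09 -0.01] t 20.275
```

Past −1.5 mm without resting on the head, so the bar is in the groove; lower on.

```bash
python3 -m crank '[{"dx":0,"dy":0,"dz":0.5,"wx":0,"wy":0,"wz":0,"hand":0},{"dx":0,"dy":0,"dz":0,"wx":0,"wy":0,"wz":0,"hand":0}]'; python3 st.py
python3 -m crank '[{"dx":0,"dy":0,"dz":0.5,"wx":0,"wy":0,"wz":0,"hand":0},{"dx":0,"dy":0,"dz":0,"wx":0,"wy":0,"wz":0,"hand":0}]'; python3 st.py
python3 -m crank '[{"dx":0,"dy":0,"dz":0.5,"wx":0,"wy":0,"wz":0,"hand":0},{"dx":0,"dy":0,"dz":0,"wx":0,"wy":0,"wz":0,"hand":0}]'; python3 st.py
```

```text
time_s: 20.52
tcp_pos: [0.5879, -0.3689, 0.1812]
eef_rot: [180.0, -0.0, 158.0]
contact_force: [0.3, 0.5, -1.7]
gripper_width: 0.0077
tool rel [-48.91   1.87  51.27] z 0.1813 rot [-180.     -0.    157.97]
F tool [array([-0.5,  0.3,  1.8]), array([0.5, 0.1, 1.9])] M [ 0.02  0.   -0.01] t 20.625
time_s: 20.88
tcp_pos: [0.5879, -0.3689, 0.1807]
eef_rot: [-180.0, -0.0, 158.0]
contact_force: [-1.0, -0.8, -1.7]
gripper_width: 0.0078
tool rel [-48.93   1.89  51.78] z 0.1808 rot [-180.     -0.    157.97]
F tool [array([-1.5,  0.1,  2.2]), array([-0.5, -0.2,  1. ])] M [ 0.12  0.1  -0.01] t 20.975
time_s: 21.22
tcp_pos: [0.5879, -0.3689, 0.1802]
eef_rot: [180.0, -0.0, 158.0]
contact_force: [-0.4, 0.1, -1.6]
gripper_width: 0.008
tool rel [-48.92   1.88  52.31] z 0.1802 rot [-180.     -0.    157.97]
F tool [array([0.1, 0.7, 2.3]), array([-0.5, -0.1,  2.1])] M [ 0.04  0.05 -0.03] t 21.325
```

```bash
python3 -m crank '[{"dx":0,"dy":0,"dz":0.4,"wx":0,"wy":0,"wz":0,"hand":0},{"dx":0,"dy":0,"dz":0,"wx":0,"wy":0,"wz":0,"hand":0}]'; python3 st.py
python3 -m crank '[{"dx":0,"dy":0,"dz":0.3,"wx":0,"wy":0,"wz":0,"hand":0},{"dx":0,"dy":0,"dz":0,"wx":0,"wy":0,"wz":0,"hand":0}]'; python3 st.py
python3 -m crank '[{"dx":0,"dy":0,"dz":0.3,"wx":0,"wy":0,"wz":0,"hand":0},{"dx":0,"dy":0,"dz":0,"wx":0,"wy":0,"wz":0,"hand":0}]'; python3 st.py
```

```text
time_s: 21.58
tcp_pos: [0.5879, -0.3689, 0.1798]
eef_rot: [-180.0, -0.0, 158.0]
contact_force: [0.1, -0.2, -3.1]
gripper_width: 0.0082
tool rel [-48.91   1.89  52.69] z 0.1799 rot [180.    -0.   157.97]
F tool [array([-0.2, -0. ,  1.7]), array([-0.4,  0.2,  1.2])] M [ 0.05  0.06 -0.11] t 21.675
time_s: 21.92
tcp_pos: [0.5879, -0.3689, 0.1796]
eef_rot: [180.0, -0.0, 158.0]
contact_force: [0.6, -0.8, -1.3]
gripper_width: 0.0082
tool rel [-48.93   1.87  52.98] z 0.1796 rot [-180.      0.    157.97]
F tool [array([-0.1, -0.3,  1.1]), array([0.9, 0.2, 1.9])] M [-0.02  0.12 -0.03] t 22.025
time_s: 22.28
tcp_pos: [0.588, -0.3689, 0.1794]
eef_rot: [-180.0, 0.0, 158.0]
contact_force: [-1.5, 0.5, -0.4]
gripper_width: 0.008
tool rel [-48.96   1.85  53.1 ] z 0.1794 rot [-1.8000e+02  1.0000e-02  1.5797e+02]
F tool [array([0.8, 0.6, 0.6]), array([ 1. , -0.2,  1. ])] M [ 0.12  0.21 -0.02] t 22.375
```

```bash
python3 -m crank '[{"dx":0,"dy":0,"dz":0.2,"wx":0,"wy":0,"wz":0,"hand":0},{"dx":0,"dy":0,"dz":0,"wx":0,"wy":0,"wz":0,"hand":0},{"dx":0,"dy":0,"dz":0,"wx":0,"wy":0,"wz":0,"hand":0}]'; python3 st.py;python3 st.py
```

```text
time_s: 22.75
tcp_pos: [0.588, -0.3689, 0.1793]
eef_rot: [-180.0, 0.0, 158.0]
contact_force: [-0.8, 1.2, 2.9]
gripper_width: 0.0078
tool rel [-49.     1.86  53.25] z 0.1793 rot [-1.7999e+02  2.0000e-02  1.5797e+02]
F tool [array([ 0.1,  0.9, -2.3]), array([ 1.9,  0.5, -2.6])] M [ 0.3   0.46 -0.  ] t 22.85
tool rel [-48.98   1.84  53.26] z 0.1793 rot [-1.7999e+02  1.0000e-02  1.5798e+02]
F tool [array([ 0.9,  0.4, -3. ]), array([ 0.9,  1.3, -2. ])] M [0.41 0.47 0.09] t 22.95
```

```bash
python3 -m crank '[{"dx":0,"dy":0,"dz":-0.15,"wx":0,"wy":0,"wz":0,"hand":0},{"dx":0,"dy":0,"dz":0,"wx":0,"wy":0,"wz":0,"hand":0},{"dx":0,"dy":0,"dz":0,"wx":0,"wy":0,"wz":0,"hand":10},{"dx":0,"dy":0,"dz":0,"wx":0,"wy":0,"wz":0,"hand":11},{"dx":0,"dy":0,"dz":0,"wx":0,"wy":0,"wz":0,"hand":12},{"dx":0,"dy":0,"dz":0,"wx":0,"wy":0,"wz":0,"hand":14},{"dx":0,"dy":0,"dz":0,"wx":0,"wy":0,"wz":0,"hand":17},{"dx":0,"dy":0,"dz":0,"wx":0,"wy":0,"wz":0,"hand":20}]'; python3 st.py
python3 -m crank '[{"dx":0,"dy":0,"dz":0,"wx":0,"wy":0,"wz":0,"hand":25},{"dx":0,"dy":0,"dz":0,"wx":0,"wy":0,"wz":0,"hand":30},{"dx":0,"dy":0,"dz":0,"wx":0,"wy":0,"wz":0,"hand":35},{"dx":0,"dy":0,"dz":0,"wx":0,"wy":0,"wz":0,"hand":35}]'; python3 st.py
python3 - <<'E'
from h import *
for n in('wrist','side'):
    im=optics.capture(n);cv2.imwrite(f'pics/{n}6.png',im)
E
```

```text
time_s: 23.95
tcp_pos: [0.588, -0.3689, 0.1792]
eef_rot: [180.0, 0.0, 158.0]
contact_force: [-1.2, -0.2, -0.1]
gripper_width: 0.0169
tool rel [-48.92   1.88  53.32] z 0.1792 rot [180.     0.   157.97]
F tool [array([-0.1, -0.8,  0. ]), array([ 0.1, -0.3,  1.2])] M [ 0.07  0.1  -0.04] t 24.05
time_s: 24.55
tcp_pos: [0.588, -0.3689, 0.1792]
eef_rot: [180.0, 0.0, 158.0]
contact_force: [0.6, 0.7, 0.5]
gripper_width: 0.0305
tool rel [-48.91   1.87  53.35] z 0.1792 rot [180.    -0.   157.97]
F tool [array([0.2, 0.2, 0.1]), array([-0.3,  0.8,  0.8])] M [0.04 0.14 0.09] t 24.65
```

View pics/wrist6.png

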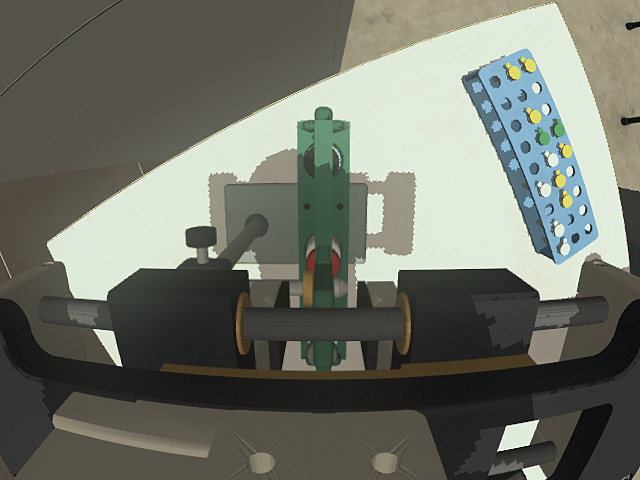

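The carrier hangs on the pin: the collar is at the left of the bar (308,287) and the head sticks out at the right (340,288). Fingers are clear of the lug. Lifting away.

```bash
python3 -m crank '[{"dx":0,"dy":0,"dz":-5,"wx":0,"wy":0,"wz":0,"hand":36},{"dx":0,"dy":0,"dz":-10,"wx":0,"wy":0,"wz":0,"hand":36},{"dx":0,"dy":0,"dz":-15,"wx":0,"wy":0,"wz":0,"hand":36},{"dx":0,"dy":0,"dz":-20,"wx":0,"wy":0,"wz":0,"hand":36},{"dx":0,"dy":0,"dz":-25,"wx":0,"wy":0,"wz":0,"hand":36},{"dx":0,"dy":0,"dz":-25,"wx":0,"wy":0,"wz":0,"hand":36},{"dx":0,"dy":0,"dz":-10,"wx":0,"wy":0,"wz":0,"hand":36},{"dx":0,"dy":0,"dz":0,"wx":0,"wy":0,"wz":0,"hand":36}]'
python3 -m crank '[{"dx":10,"dy":10,"dz":0,"wx":0,"wy":0,"wz":0,"hand":36},{"dx":20,"dy":20,"dz":0,"wx":0,"wy":0,"wz":0,"hand":36},{"dx":30,"dy":30,"dz":0,"wx":0,"wy":0,"wz":0,"hand":36},{"dx":30,"dy":30,"dz":0,"wx":0,"wy":0,"wz":0,"hand":36},{"dx":30,"dy":30,"dz":0,"wx":0,"wy":0,"wz":0,"hand":36},{"dx":30,"dy":30,"dz":0,"wx":0,"wy":0,"wz":0,"hand":36},{"dx":30,"dy":30,"dz":0,"wx":0,"wy":0,"wz":0,"hand":36},{"dx":0,"dy":0,"dz":0,"wx":0,"wy":0,"wz":0,"hand":36},{"dx":0,"dy":0,"dz":0,"wx":0,"wy":0,"wz":0,"hand":36},{"dx":0,"dy":0,"dz":0,"wx":0,"wy":0,"wz":0,"hand":36}]'
python3 - <<'E'
from h import *
ps=pose();L=[]
for n in('top','side'):
    im=optics.capture(n);cv2.imwrite(f'pics/{n}7.png',im);L.append(im)
cv2.imwrite('pics/c9.png',np.hstack([cv2.resize(L[0][140:280,350:490],(400,400),interpolation=cv2.INTER_CUBIC),cv2.resize(L[1][250:410,200:360],(400,400),interpolation=cv2.INTER_CUBIC)]))
import time
a=L[1];b=optics.capture('side');print(cv2.absdiff(a,b)[230:420,180:380].max(),cv2.absdiff(a,b)[230:420,180:380].mean())
E
```

```text
time_s: 25.75
tcp_pos: [0.5881, -0.3689, 0.2901]
eef_rot: [180.0, 0.1, 158.0]
contact_force: [-0.4, 0.1, -1.0]
gripper_width: 0.0314
time_s: 27.0
tcp_pos: [0.4886, -0.135, 0.2887]
eef_rot: [-180.0, -0.0, 157.9]
contact_force: [-0.2, -0.7, 0.5]
gripper_width: 0.0315
39 1.6403771929824562
```

View pics/c9.png

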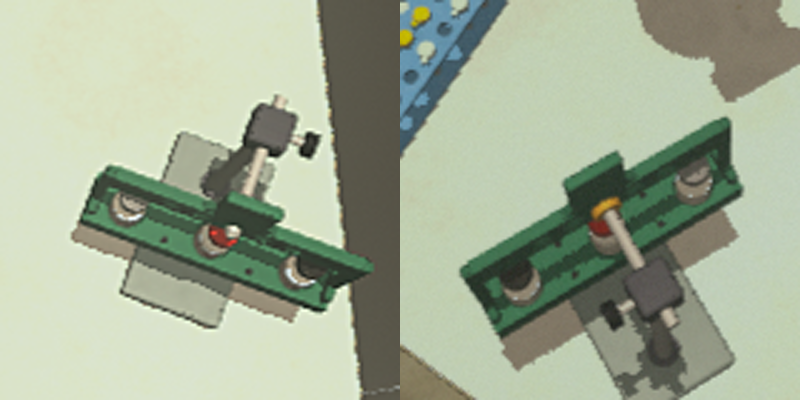

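View pics/side7.png

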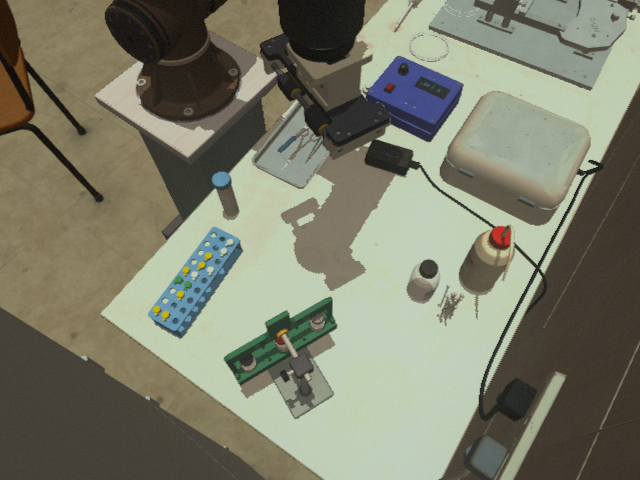

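```bash
python3 -m crank '[{"dx":0,"dy":0,"dz":0,"wx":0,"wy":0,"wz":0,"hand":36},{"dx":0,"dy":0,"dz":0,"wx":0,"wy":0,"wz":0,"hand":36},{"dx":0,"dy":0,"dz":0,"wx":0,"wy":0,"wz":0,"hand":36},{"dx":0,"dy":0,"dz":0,"wx":0,"wy":0,"wz":0,"hand":36},{"dx":0,"dy":0,"dz":0,"wx":0,"wy":0,"wz":0,"hand":36},{"dx":0,"dy":0,"dz":0,"wx":0,"wy":0,"wz":0,"hand":36}]'
python3 - <<'E'
from h import *
b=cv2.imread('pics/side7.png');ims=[optics.capture('side') for _ in range(2)]
for q in ims:
    s=cv2.phaseCorrelate(cv2.cvtColor(b,6)[300:390,220:340].astype(float),cv2.cvtColor(q,6)[300:390,220:340].astype(float));print(s)
y=np.radians(-22);ax=np.array([np.cos(y),np.sin(y),0]);ay=np.array([-np.sin(y),np.cos(y),0])
o=np.array([.588,-.3689,.077])-.0012*ay
im=ims[0].copy();im2=optics.capture('top').copy()
for i,n in((im,'side'),(im2,'top')):
    for x,yy,z in [(s*.004,t*.086,h) for s in(-1,1) for t in(-1,1) for h in(.096,)]+[(s*.017,t*.086,h) for s in(-1,1) for t in(-1,1) for h in(0,.018)]:
        p=proj(n,o+ax*x+ay*yy+np.array([0,0,z]));cv2.circle(i,tuple(np.round(p*16).astype(int).tolist()),16,(0,0,255),-1,cv2.LINE_AA,4)
cv2.imwrite('pics/c10.png',np.hstack([cv2.resize(im2[140:280,350:490],(400,400)),cv2.resize(im[270:410,210:350],(400,400))]))
E
```

```text
time_s: 27.9
tcp_pos: [0.4886, -0.1345, 0.2892]
eef_rot: [180.0, 0.0, 158.0]
contact_force: [-0.7, 0.1, 0.5]
gripper_width: 0.0314
((-0.03496381167281015, -0.014491283147336276), 0.9708813367882017)
((-0.022823145624400354, -0.000591383850917282), 0.9750623092529112)
```

View pics/c10.png

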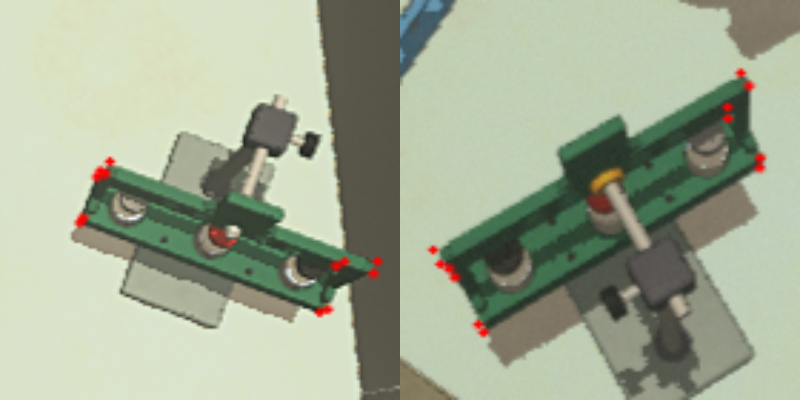

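The level-carrier model matches both pictures to within a pixel or two at both ends, and the carrier is still. Handing in.

```bash
python3 -c "
from plant import order
print(order.close_job())"
```

```text
the job is handed in; nothing more can be done
None
```

The carrier is hanging level and still from the pin by hole 3, and I handed the job in at about 28 s of the 54 s allowed. The hand-in reported no verdict.

- **Hole choice:** The red vial sits in the middle socket, so the middle hole is the one that hangs level.
- **Threading:** I gripped the lug at 20 N, lined hole 3 up with the pin from the wrist picture, and passed the head with no contact force felt. I then felt the collar at about 2.5 N and backed off about 1 mm.
- **Seating:** I lowered the bar while still holding it. It went past the depth where it would rest on the head and settled about 4.2 mm below the pin's axis, pressing with about 4 N. After that I opened the fingers and moved the arm well clear.

**Last checks:**
- Projecting a level carrier into the top and side pictures matched at both ends to a pixel or two, which puts the tilt well inside 5 degrees.
- There was less than 0.05 pixel of movement in about 0.9 s.
- All three vials look seated.
- The bottle, tube and rack look unmoved. I judged them by eye and did not measure them.

**Disagreements along the way:**
- The vial detections put the carrier up to 3 mm off along its length, but the block's edges gave about 1.1 mm. I used the edges, and the hole then cleared the head without contact.
- The collar was about 1 mm further back than the wrist picture suggested, so I went by feel.

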